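# Load culture flasks into the gassing chamber and seal it

### The arm

A 6-joint arm with a two-finger parallel gripper is mounted at the origin on the work surface. World frame = base frame: x ahead of the robot, y to its left, z up, the work surface at z = 0. Lengths are in m, angles in rad, forces in N, time in s.
With the tool pointing down it reaches from about 0.3 to 0.825 m from the base axis. Payload 5.4 kg.
Tool frame: the origin (TCP) lies midway between the tips of the shut fingers; the grasp point (between the pads) lies 19 mm behind it (r.pinch_z is the z of the grasp point in the tool frame, in m); z points along the fingers, y is the line along which they close (so a half turn about z gives the same grasp; the last joint's range is limited). The gripper opens to 92 mm and grips with 3 to 60 N. Pads are 20 mm wide; open, the fingers measure 128 mm over their backs; the gripper's body (75 mm by 189 mm) begins 69 mm behind the grasp point.
Start: joints at [-1.374, 0.158, 1.597, -0, 1.386, -0.21], TCP at [0.227, -0.528, 0.215] pointing down, gripper open.
Joint ranges: [-2.91, 2.91], [-0.94, 2.29], [0.18, 2.7], [-1.29, 4.43], [0.17, 2.64], [-3, 3]. Speed limits (rad/s): [2.57, 2.57, 3.14, 3.14, 3.14, 3.14].

### API

Orientations are given as a unit quaternion [w, x, y, z].
In Python, from station import monitor, cams, workorder, r gives the robot as it stands. The module is installed in compiled form; this text tells all that it offers.
- The arm moves only by the tool arm_command, never from a script. Its argument "series" is a list that holds one entry, the list of rows, each a list of 7 numbers: the shift along the tool's x, y, z in m, then the turn, a rotation vector about the tool's x, y, z in rad, then the opening, from -1 (shut) to 1 (fully open). A call has 1 to 12 rows; each row shifts and turns the commanded pose from where the row before left it, along the tool's axes as they then stand; what a row does not reach is not made up. A row lasts 1/12 s, in which the tool goes at most 41.7 mm and 7.16 degrees, less where a joint would pass 70% of its speed; a pose out of reach is approached as far as the arm can. A call is refused whole if a number of a shift passes 0.0417 or a number of a turn 0.125, either way. A call with a gripper value outside its range is refused whole. The fingers move at their own pace and stop on an object; "grip_force" is the grip in N (left out, the last holds). Time passes only in rows, so rows that do not move let the fingers close. It gives the time, the measured TCP pose, the force, the opening and the grip force at its end, in the units of the state.
- monitor.get_obs(): the state, without advancing time (a new reading comes with each control period).
- cams.snapshot(name): name is "scene" or "top" or "wrist"; returns (picture, depth): 480x640x3 uint8, red, green, blue; 480x640 float32, m along the optical axis (not along the pixel's ray), 0 where there is no reading.
- cams.camera_params(name): a dict with "vfov" (degrees; the focal length in pixels is half the picture's height over the tangent of half this angle, whatever the lens; pixels are square), "cx", "cy" (the principal point, pixels), "camera_from_world" (4x4, takes a point from world to camera coordinates). Camera axes: x right, y down, z forward; pixel columns grow to the right and rows downward; lengths in m; the calibration is good to about 2 mm. A picture is of the moment at which its call begins: read the wrist's pose just before it. camera_params takes no time and is no camera call; for the wrist camera it gives the pose at the moment of the call.
- workorder.finish_job(): hands the job in; it is judged then, once.
The state is a dict: "time_s": time; "joint_positions": joint angles; "joint_velocities": joint speeds; "effort": joint torques, N m; "tool_pos": TCP position; "tcp_rot": TCP orientation; "contact_force": force on the tool from outside, world axes, zero at the start; "wrist_torque": the same for the moment, N m; "grip_width": opening from 0.0 (shut) to 1.0 (fully open); "grip_force": force on a finger pad.
Only numpy, scipy, OpenCV 4.12 (cv2) and the standard library are available. Lean on these libraries where they do the work, as an engineer would, in place of code of your own. Each camera call takes 0.05 s, during which the arm holds its last target. There are 200 camera calls.

### The job

Pull the recessed paddle to unlatch the gassing chamber and swing its lid up until it stands upright, or leans back, by itself, then lay every small flask flat on the chamber floor (leave the big flask and everything else where they stand). Then swing the lid shut and press it down until the latch catches. Last of all, turn the purge cap clockwise until its clutch clicks, stop at the first click, and let go.

Things in the scene. Friction and masses are not known exactly. Their poses are not given: they have to be found in the camera images.
- chamber: gassing chamber: grey open box fixed to the bench, 126 (x) by 316 mm (y), rim 60 mm high, walls 8 mm. Origin: centre of its underside, on the bench; x points from the paddle side (nearest the robot) to the hinge side, z up. A 90 x 80 mm shoulder, 50 mm high, at its -y end (y -158 to -238 mm) carries the purge cap.
- chamber_floor (a point): middle of the chamber's inner floor, 8 mm above the bench; the floor is 110 mm (x) by 300 mm (y). Four flasks fit side by side along y, about 70 mm apart, lying along x. Axes as the chamber's.
- lid (a joint): angle of the clear lid (rad): 0 shut, 1.57 upright, 1.95 the stop (leaning back). Stiff hinge: it stays at any angle; raising takes 4 to 5 N at the paddle. Once shut and latched it has only 0.012 rad of play until the paddle is pulled. Panel 130 x 316 mm, 8 mm thick, its top 69 mm above the bench when shut.
- lid_hinge (a point): middle of the lid's hinge axis, which runs along the chamber's y: 67 mm towards +x from the chamber's origin, 61 mm above the bench; axes as the chamber's. The lid opens by lifting its front (-x) edge, turning positively about y.
- lid_press (a point): point on the lid panel's top just behind the paddle bay, 98 mm from the hinge, 69 mm above the bench when shut: press here to latch (not on the paddle, which would hold the latch). The latch touches at about 0.1 rad of lid; from there 8 to 12 N straight down snaps it shut.
- paddle (a joint): angle of the paddle on the lid (rad): 0 flush at rest, 0.6 fully pulled (front edge lifted, positive about y). Sprung back to 0 (2 to 4 N at its grip point). From 0.25 on the latch is free, and pulling on raises the lid. It springs aside when the lid is pressed shut and is back at 0 when the latch has caught.
- paddle_grip (a point): grip point of the bare aluminium paddle at the middle of the lid's front edge: mid-thickness, 15 mm from its free front edge, 79 mm above the bench when shut. Paddle 36 mm wide along y (pinch across this; it can turn between the fingers), 12 mm thick, flush between two black cheeks 124 mm apart; the bay is open below and in front. Axes as the chamber's while shut.
- paddle_hinge (a point): middle of the paddle's own hinge on the lid, parallel to the lid's hinge; in the lid's frame 133 mm forward of the lid's hinge axis and 18 mm above it. paddle_grip lies 47 mm forward of it. Axes as the lid's.
- purge_screw (a joint): angle of the purge port's aluminium collar (68 mm across) under the cap (rad): negative when open, grows clockwise seen from above, 0 screwed fully home, where it stops. Turns with the cap at about 0.04 N m.
- purge_cap (a joint): how far the cap's clutch has slipped clockwise on the collar (rad): 0 until the collar is home and torque reaches about 0.2 N m. It snaps over the first click at 0.30 (torque drops to half until about 0.6); the second click would be at 0.90. It does not wind back. The white mark on the bar and the black one on the collar's rim line up while it is 0.
- purge_grip (a point): middle of the purge cap's black bar grip, on the turning axis, 84 mm above the bench. Bar 54 mm long (this point's x axis), 14 mm wide, 24 mm high (top 96 mm above the bench), on a 54 mm round cap. z up; clockwise from above closes.
- flask1: small culture flask 1, clear plastic with a round white screw cap, lying flat: 80 mm long (x, cap at +x), 36 mm wide (y), 24 mm high, 60 g. Origin: centre of its underside. Its box-shaped body runs from x = -40 to +18 mm (grip across its 36 mm width at about x = -11 mm), the 24 mm thick cap from +24 to +40 mm. Absent in some runs (None from the start).
- flask2: small culture flask 2, clear plastic with a round white screw cap, lying flat: 80 mm long (x, cap at +x), 36 mm wide (y), 24 mm high, 60 g. Origin: centre of its underside. Its box-shaped body runs from x = -40 to +18 mm (grip across its 36 mm width at about x = -11 mm), the 24 mm thick cap from +24 to +40 mm. Absent in some runs (None from the start).
- flask3: small culture flask 3, clear plastic with a round white screw cap, lying flat: 80 mm long (x, cap at +x), 36 mm wide (y), 24 mm high, 60 g. Origin: centre of its underside. Its box-shaped body runs from x = -40 to +18 mm (grip across its 36 mm width at about x = -11 mm), the 24 mm thick cap from +24 to +40 mm. Absent in some runs (None from the start).
- flask4: small culture flask 4, clear plastic with a round white screw cap, lying flat: 80 mm long (x, cap at +x), 36 mm wide (y), 24 mm high, 60 g. Origin: centre of its underside. Its box-shaped body runs from x = -40 to +18 mm (grip across its 36 mm width at about x = -11 mm), the 24 mm thick cap from +24 to +40 mm. Absent in some runs (None from the start).
- big_flask: large culture flask, 150 x 80 x 36 mm, to be left alone. Origin: centre of its underside.
- media_bottle: medium bottle, 66 mm across, 115 mm high, to be left alone. Origin: underside.
- tip_box: white pipette-tip box 115 x 80 x 60 mm, to be left alone. Origin: underside.
- dishes: stack of two dishes 64 mm across, 26 mm high, to be left alone. Origin: underside.
- tube_rack: white tube rack 80 x 150 mm, 72 mm high with its tubes, to be left alone. Origin: underside.
- beaker: glass beaker 70 mm across, 90 mm high, to be left alone. Origin: underside.
- timer: bench timer 70 x 70 x 22 mm, to be left alone. Origin: underside.

How it is judged:
By the outcome, as a careful person would: the job done as asked, in the order asked, and still so for the second after the job is handed in, with the robot touching nothing.
Of flask1, flask2, flask3, flask4 only 2 to 4 are there at a start; the rules pass over those that are not, and their reading is None.
At some moment in a run one of flask1, flask2, flask3, flask4 may be knocked a few centimetres aside while the robot is not near it.
Once in a run the grip may slacken for a moment while it holds something.
It also fails if it takes over 210 s, if anything falls off the work surface, if the arm or the gripper's body presses on something with over 40 N, if the wrist force passes 120 N, or if a joint passes its speed limit or range.

## Working session

There is one attempt and no reset: what is moved stays moved. The work goes in short steps, Python scripts to look and compute and a tool call to move; the robot and the scene stay as the last step left them, time stands still between calls to the robot, and variables do not carry over. Pictures are saved under pics/ and viewed, at most 14 in all, crops included, and the job is handed in when it is done.

Besides the shell and the picture viewer there is one more tool, called after "Request:" as name(argument=value, ...) on one line, values as JSON. arm_command: Moves the arm, as the interface text tells. Its arguments: {"type":"object","properties":{"series":{"type":"array","items":{"type":"array","items":{"type":"array","items":{"type":"number"}}}},"grip_force":{"type":"number"}},"required":["series"]}

```bash
mkdir -p pics; ls; cat > h.py <<'E'
import numpy as np, cv2
from station import monitor, cams, workorder, r
from scipy.spatial.transform import Rotation as R
def snap(n,f=None):
    P=cams.camera_params(n); im,d=cams.snapshot(n)
    if f: cv2.imwrite('pics/'+f+'.png',im[:,:,::-1])
    return im,d,P
def cam(P,shape=(480,640)):
    f=shape[0]/2/np.tan(np.radians(P['vfov'])/2); return f,P['cx'],P['cy'],np.array(P['camera_from_world'])
def ray(P,u,v,z):
    f,cx,cy,T=cam(P); d=T[:3,:3].T@np.array([(u-cx)/f,(v-cy)/f,1]); o=-T[:3,:3].T@T[:3,3]
    return o+d*(z-o[2])/d[2]
def dep(P,D):
    f,cx,cy,T=cam(P); v,u=np.mgrid[:480,:640]
    c=np.stack([(u-cx)/f*D,(v-cy)/f*D,D],-1); return (c-T[:3,3])@T[:3,:3]
def proj(P,p):
    f,cx,cy,T=cam(P); c=T[:3,:3]@np.array(p)+T[:3,3]; return f*c[0]/c[2]+cx,f*c[1]/c[2]+cy
def pose():
    o=monitor.get_obs(); q=o['tcp_rot']; return np.array(o['tool_pos']),R.from_quat([q[1],q[2],q[3],q[0]])
E
python3 - <<'E'
from h import *
o=monitor.get_obs()
print({k:np.round(v,3) for k,v in o.items()}, r.pinch_z)
for n in ['top','scene']:
    im,d,P=snap(n,n+'0'); np.savez('/tmp/'+n+'0.npz',im=im,d=d)
    print(n,P['vfov'],P['cx'],P['cy'],np.round(P['camera_from_world'],3).tolist(), (d>0).mean())
p,q=pose(); print(p,q.as_matrix().round(3).tolist())
E
```

```text
pics
{'time_s': np.float64(0.0), 'joint_positions': array([-1.374,  0.159,  1.598,  0.   ,  1.386, -0.21 ]), 'joint_velocities': array([-0.   ,  0.001,  0.001, -0.   , -0.001,  0.   ]), 'effort': array([-1.0000e-03, -3.8558e+01, -3.2211e+01,  7.0000e-02,  3.8000e-02,
       -0.0000e+00]), 'tool_pos': array([ 0.227, -0.527,  0.214]), 'tcp_rot': array([-0.001,  0.979,  0.202,  0.   ]), 'contact_force': array([-0.381, -0.191, -0.484]), 'wrist_torque': array([ 0.001,  0.006, -0.009]), 'grip_force': np.float64(0.0), 'grip_width': np.float64(1.002)} -0.0187
top 49.10008315013233 318.6626365837187 236.68189935594154 [[0.009, -1.0, 0.001, -0.022], [-0.999, -0.009, -0.042, 0.475], [0.042, -0.001, -0.999, 1.419], [0.0, 0.0, 0.0, 1.0]] 0.9962044270833333
scene 57.434260434272694 321.57850264597096 237.82837785544828 [[0.848, 0.529, -0.016, -0.419], [0.432, -0.709, -0.557, -0.186], [-0.306, 0.466, -0.83, 1.594], [0.0, 0.0, 0.0, 1.0]] 0.9958821614583333
[ 0.22738398 -0.52750868  0.21372233] [[0.918, 0.396, -0.0], [0.396, -0.918, 0.002], [0.0, -0.002, -1.0]]
```

View pics/top0.png

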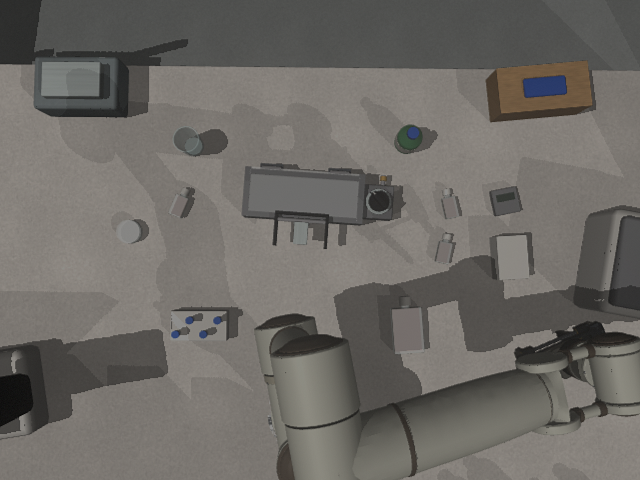

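View pics/scene0.png

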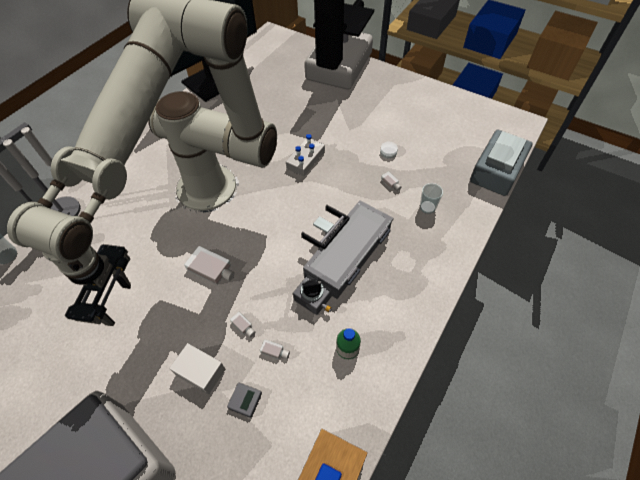

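The top view shows the chamber lid at about (305,193), its paddle at (300,231) and its cap at (379,201). There are small flasks at (182,202), (450,204) and (445,248), and the big flask is at (408,325). The scene view shows the same three small flasks and no fourth one.

```bash
cat > m.py <<'E'
from h import *
Z=np.load('/tmp/top0.npz'); im,D=Z['im'],Z['d']; P=cams.camera_params('top'); X=dep(P,D)
z=X[...,2]
print('bench',np.median(z[260:300,320:340]))
# chamber lid: heights
reg=np.zeros_like(z,bool); reg[150:260,235:415]=1
for lo,hi in [(.035,.056),(.056,.075),(.075,.1)]:
    m=(reg&(z>lo)&(z<hi)).astype(np.uint8); n,l,s,c=cv2.connectedComponentsWithStats(m)
    for i in range(1,n):
        if s[i,4]>25:
            pts=X[l==i]; b=cv2.minAreaRect((pts[:,:2]*1000).astype(np.float32)); print(lo,s[i].tolist(),np.round(b[0],1),np.round(b[1],1),round(b[2],1),np.median(pts[:,2]).round(4))
for name,(u,v) in dict(A=(182,202),B=(450,204),C=(445,248)).items():
    reg=np.zeros_like(z,bool); reg[v-28:v+28,u-25:u+25]=1
    m=(reg&(z>.010)&(z<.04)).astype(np.uint8); n,l,s,c=cv2.connectedComponentsWithStats(m); i=1+np.argmax(s[1:,4])
    pts=X[l==i]; b=cv2.minAreaRect((pts[:,:2]*1000).astype(np.float32)); print(name,s[i].tolist(),np.round(b[0],1),np.round(b[1],1),round(b[2],1),np.median(pts[:,2]).round(4))
a=cv2.resize(im[155:260,235:415,::-1],None,fx=4.4,fy=4.4,interpolation=cv2.INTER_CUBIC); cv2.imwrite('pics/c1.png',a)
b1=cv2.resize(im[180:270,425:475,::-1],None,fx=6,fy=6,interpolation=cv2.INTER_CUBIC);b2=cv2.resize(im[180:270,160:210,::-1],None,fx=6,fy=6,interpolation=cv2.INTER_CUBIC)
cv2.imwrite('pics/c2.png',np.hstack([b1,b2]))
E
python3 m.py
```

```text
bench 0.0006376128845544744
0.035 [363, 182, 31, 38, 494] [ 572.9 -173.8] [78.1 99.7] 87.1 0.0501
0.056 [241, 163, 125, 61, 5587] [589.   22.8] [319.8 143.7] 86.6 0.0694
0.056 [366, 186, 25, 28, 309] [ 572.4 -172.6] [72.1 63.7] 1.8 0.0647
0.056 [278, 214, 48, 6, 139] [524.3  27.9] [123.1   7.8] 86.4 0.0702
0.075 [370, 191, 18, 19, 143] [ 573.7 -178.1] [51.2 35.2] 45.4 0.0944
0.075 [272, 210, 57, 39, 883] [492.3  32.6] [144.9  90.3] 86.1 0.0849
A [168, 187, 22, 31, 371] [566.  359.8] [37.7 79.8] 66.0 0.0237
B [442, 188, 17, 31, 366] [ 569.3 -369.3] [80.2 38.1] 12.0 0.0229
C [435, 233, 18, 31, 376] [ 446.9 -356.8] [37.1 79.8] 76.3 0.0237
```

```bash
sleep 1
```

```text
(no output)
```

View pics/c1.png

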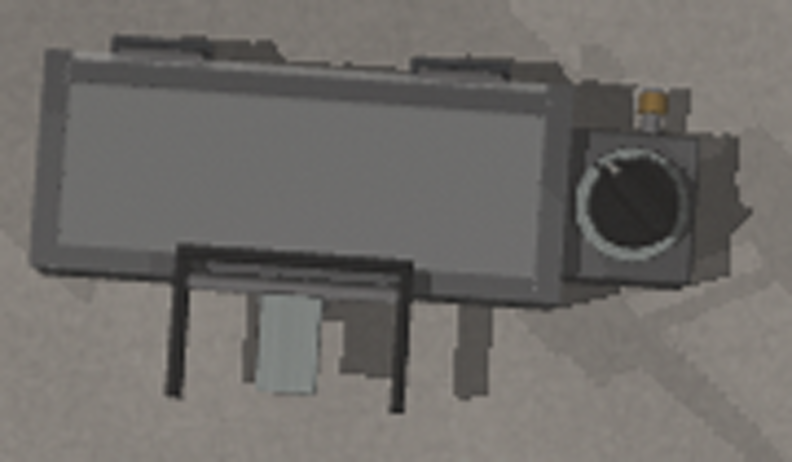

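View pics/c2.png

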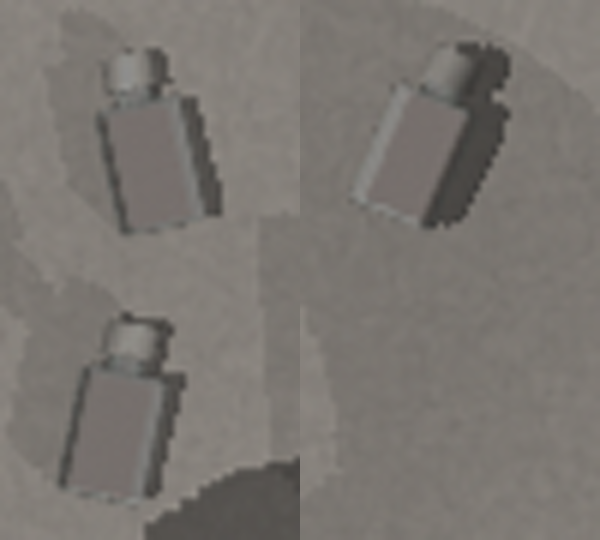

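The bar's white mark is at crop (607,168), at the upper left of the cap. The paddle spans crop (256..322, 295..394), and all three flasks have their white caps towards +x. I'll turn the wrist to the chamber's heading and move over the paddle.

Request:
arm_command(series=[[[0,0,-0.01,0,0,0.1175,1],[0,0,-0.01,0,0,0.1175,1],[0,0,-0.01,0,0,0.1175,1],[0,0,-0.01,0,0,0.1175,1],[0.014,-0.038,-0.004,0,0,0,1],[0.014,-0.038,-0.004,0,0,0,1],[0.014,-0.038,-0.004,0,0,0,1],[0.014,-0.038,-0.004,0,0,0,1],[0.014,-0.038,-0.004,0,0,0,1],[0.014,-0.038,-0.004,0,0,0,0.5],[0.014,-0.038,-0.004,0,0,0,0.3],[0.014,-0.038,-0.004,0,0,0,0.3]]])

```text
time_s: 1.1
tool_pos: [0.3586, -0.2297, 0.2864]
tcp_rot: [-0.0, 0.999, -0.032, -0.0]
contact_force: [-0.4, -0.4, 0.3]
grip_width: 0.807
grip_force: 0.0
```

Request:
arm_command(series=[[[0.014,-0.038,-0.004,0,0,0,0.3],[0.014,-0.038,-0.004,0,0,0,0.3],[0.014,-0.038,-0.004,0,0,0,0.3],[0.014,-0.038,-0.004,0,0,0,0.3],[0.014,-0.038,-0.004,0,0,0,0.3],[0.014,-0.038,-0.004,0,0,0,0.3],[0.014,-0.038,-0.004,0,0,0,0.3],[0,0,0,0,0,0,0.3],[0,0,0,0,0,0,0.3]]])

```text
time_s: 1.85
tool_pos: [0.4731, 0.0294, 0.3142]
tcp_rot: [0.0, 1.0, -0.029, -0.001]
contact_force: [-0.7, -0.7, -0.6]
grip_width: 0.647
grip_force: 0.0
```

```bash
python3 - <<'E'
from h import *
p,q=pose(); print(p.round(4),q.as_matrix().round(4).tolist(),monitor.get_obs()['joint_positions'].round(3))
im,d,P=snap('wrist','w1'); print(np.round(P['camera_from_world'],3).tolist(),P['vfov'],P['cx'],P['cy']); np.savez('/tmp/w1.npz',im=im,d=d,T=P['camera_from_world'],v=P['vfov'],cx=P['cx'],cy=P['cy'])
E
```

```text
[0.4731 0.0294 0.3142] [[0.9983, -0.0587, -0.001], [-0.0587, -0.9983, 0.0], [-0.001, 0.0001, -1.0]] [-0.194 -0.158  1.719 -0.     1.582  1.436]
[[-0.058, -0.998, -0.0, 0.057], [-0.97, 0.056, 0.235, 0.407], [-0.235, 0.014, -0.972, 0.597], [0.0, 0.0, 0.0, 1.0]] 66.0258972663016 314.80432250292955 234.106481233131
```

View pics/w1.png

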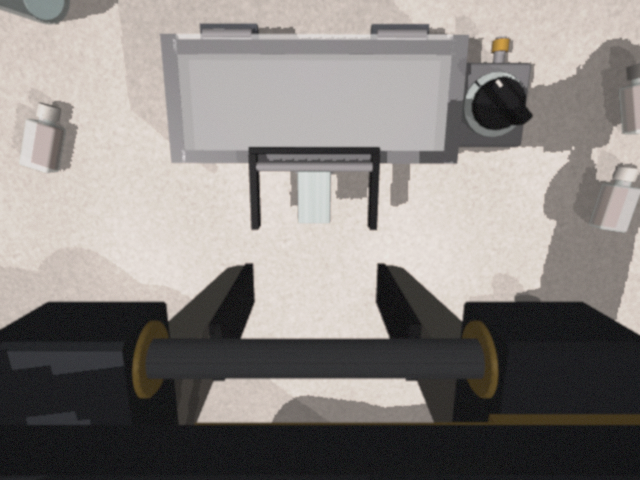

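The wrist view shows the paddle spanning (298..330, 171..223), the cheeks at x≈255 and 374, the panel from (165,36) to (455,160), and the cap centre at about (499,103). I'll turn these pixels into positions.

```bash
python3 - <<'E'
from h import *
Z=np.load('/tmp/w1.npz'); P=dict(camera_from_world=Z['T'],vfov=float(Z['v']),cx=float(Z['cx']),cy=float(Z['cy'])); X=dep(P,Z['d']); im=Z['im']; z=X[...,2]
# paddle: mask in region by height
reg=np.zeros(z.shape,bool); reg[168:232,290:340]=1
m=reg&(z>.078)&(z<.095); b=cv2.minAreaRect((X[m][:,:2]*1e4).astype(np.float32)); print('paddle',np.round(np.array(b[0])/10,1),np.round(np.array(b[1])/10,1),round(b[2],2),np.median(z[m]).round(4))
m=(z>.06)&(z<.075); m[:,460:]=0; m[165:]=0; b=cv2.minAreaRect((X[m][:,:2]*1e4).astype(np.float32)); print('lid',np.round(np.array(b[0])/10,1),np.round(np.array(b[1])/10,1),round(b[2],2))
for u,v,zz in [(298,223,.085),(330,223,.085),(299,171,.085),(330,171,.085),(251,229,.09),(377,229,.09)]: print(u,v,ray(P,u,v,zz).round(4), X[v-2,u+1].round(4))
reg=np.zeros(z.shape,bool); reg[60:140,460:540]=1
m=reg&(z>.088); c=X[m]; b=cv2.minAreaRect((c[:,:2]*1e4).astype(np.float32)); print('bar',np.round(np.array(b[0])/10,1),np.round(np.array(b[1])/10,1),round(b[2],2),np.median(c[:,2]).round(4))
m=reg&(z>.045)&(z<.056); b=cv2.minAreaRect((X[m][:,:2]*1e4).astype(np.float32)); print('shoulder',np.round(np.array(b[0])/10,1),np.round(np.array(b[1])/10,1),round(b[2],2))
for row in (60,100,140):
    e=np.where((z[row,150:480]>.062))[0]; print(row,e[0]+150,e[-1]+150)
a=cv2.resize(im[50:160,440:550,::-1],None,fx=5,fy=5,interpolation=cv2.INTER_CUBIC); cv2.imwrite('pics/cap1.png',a)
E
```

```text
paddle [484.3  28.9] [52.7 60.3] 86.71 0.085
lid [597.5 105.1] [486.8 156.2] 83.55
298 223 [0.4556 0.0489 0.085 ] [0.458  0.0475 0.0864]
330 223 [0.4535 0.0136 0.085 ] [0.4383 0.0096 0.001 ]
299 171 [0.5121 0.0439 0.085 ] [0.5142 0.0427 0.0855]
330 171 [0.5102 0.0109 0.085 ] [0.5121 0.0096 0.0827]
251 229 [0.4529 0.1004 0.09  ] [0.4542 0.0998 0.086 ]
377 229 [ 0.4449 -0.0373  0.09  ] [ 4.263e-01 -5.300e-02  1.000e-04]
bar [566.1 -83.9] [ 47.6 220.4] 2.01 0.0955
shoulder [ 573.6 -176.2] [73.4 81.1] 86.65
60 162 466
100 165 479
140 169 458
```

View pics/cap1.png

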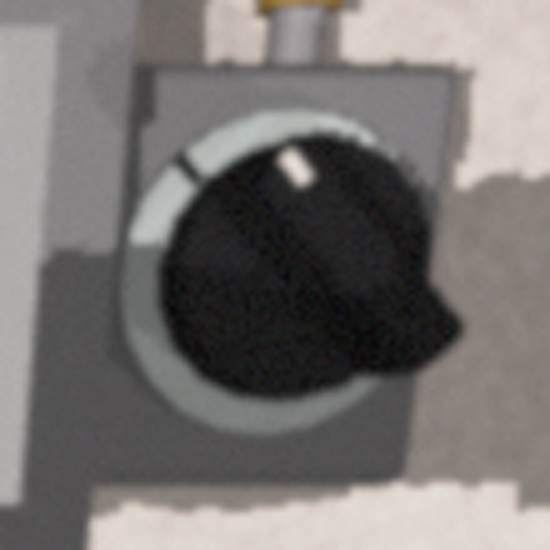

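The black collar mark at crop (188,168) and the white mark at (296,168) are on the cap. The paddle grip is at about (0.470, 0.030, 0.079), so I'll go down and pinch it.

Request:
arm_command(series=[[[-0.003,0,0.035,0,0,0,0.3],[0,0,0.035,0,0,0,0.3],[0,0,0.035,0,0,0,0.3],[0,0,0.035,0,0,0,0.3],[0,0,0.03,0,0,0,0.3],[0,0,0.03,0,0,0,0.3],[0,0,0.02,0,0,0,0.3],[0,0,0.02,0,0,0,0.3],[0,0,0.014,0,0,0,0.3],[0,0,0,0,0,0,0.3]]])

```text
time_s: 2.73
tool_pos: [0.4667, 0.0266, 0.0573]
tcp_rot: [-0.0, 0.999, -0.033, -0.004]
contact_force: [-0.4, 0.3, 0.1]
grip_width: 0.653
grip_force: 0.0
```

Request:
arm_command(series=[[[0,0,0,0,0,0,-0.3],[0,0,0,0,0,0,-0.3],[0,0,0,0,0,0,-0.3],[0,0,0,0,0,0,-0.3],[0,0,0,0,0,0,-0.3],[0,0,0,0,0,0,-0.3]]], grip_force=30)

```text
time_s: 3.23
tool_pos: [0.471, 0.0302, 0.0618]
tcp_rot: [-0.003, 0.999, -0.032, 0.001]
contact_force: [2.0, 11.7, 0.9]
grip_width: 0.393
grip_force: 29.9
```

Request:
arm_command(series=[[[0.0002,-0.001,-0.0047,0,0,0,-0.3],[0.0007,0,-0.0046,0,0,0,-0.3],[0.0012,0,-0.0046,0,0,0,-0.3],[0.0016,0,-0.0044,0,0,0,-0.3],[0.002,0,-0.0042,0,0,0,-0.3],[0.0025,0,-0.004,0,0,0,-0.3],[0.0029,0,-0.0103,0,0,0,-0.3],[0.0036,0,-0.01,0,0,0,-0.3],[0.0042,0,-0.0098,0,0,0,-0.3],[0,0,0,0,0,0,-0.3]]])

```text
time_s: 4.07
tool_pos: [0.4854, 0.0296, 0.1173]
tcp_rot: [-0.002, 0.999, -0.031, -0.005]
contact_force: [-11.0, 6.5, 4.8]
grip_width: 0.389
grip_force: 30.0
```

```bash
cat >> h.py <<'E'
O=np.array([.584,.0228]); t=np.radians(-3.45); XC=np.array([np.cos(t),np.sin(t)]); YC=np.array([-np.sin(t),np.cos(t)])
def lid(n='top'):
    im,d,P=snap(n); X=dep(P,d); q=X[...,:2]-O; a=q@XC*1000; b=q@YC*1000; z=X[...,2]*1000
    out=[]
    for s in (-1,1):
        m=(d>0)&(s*b>75)&(s*b<140)&(a<150)&(a>-75)&(z>66)
        x,y=a[m],z[m]; c=np.cov(x,y); w,v=np.linalg.eigh(c); e=v[:,1]; e=e*np.sign(e[1]) ; out.append((len(x),round(np.arctan2(e[1],-e[0]),3),x.mean().round(1),y.mean().round(1)))
    return out
E
python3 - <<'E'
from h import *
print(lid('top'),lid('wrist')); print(monitor.get_obs()['contact_force'].round(1))
E
```

```text
[(1205, np.float64(0.5), np.float64(1.5), np.float64(92.3)), (1000, np.float64(0.358), np.float64(10.3), np.float64(87.7))] [(25891, np.float64(0.305), np.float64(-11.6), np.float64(93.5)), (25534, np.float64(0.306), np.float64(-10.9), np.float64(93.4))]
[-11.8   6.1   4.2]
```

Request:
arm_command(series=[[[0.0014,0,-0.0107,0,0,0,-0.3],[0.0054,0,-0.0094,0,0,0,-0.3],[0.006,0,-0.0091,0,0,0,-0.3],[0.0064,0,-0.0087,0,0,0,-0.3],[0.007,0,-0.0083,0,0,0,-0.3],[0.0075,0,-0.0079,0,0,0,-0.3],[0.0079,0,-0.0074,0,0,0,-0.3],[0.0084,0,-0.0069,0,0,0,-0.3],[0.0088,0,-0.0064,0,0,0,-0.3],[0.0091,0,-0.0059,0,0,0,-0.3],[0.0095,0,-0.0053,0,0,0,-0.3],[0.0098,0,-0.0047,0,0,0,-0.3]]], grip_force=22)

```text
time_s: 5.17
tool_pos: [0.5741, 0.0242, 0.208]
tcp_rot: [-0.002, 1.0, -0.031, -0.003]
contact_force: [-5.2, 5.6, -0.8]
grip_width: 0.389
grip_force: 22.0
```

```bash
python3 - <<'E'
from h import *
p,q=pose(); d=p[:2]-O; print(p.round(4),'rel hinge',(d@XC*1000-67).round(1),(p[2]*1000+18.7-61).round(1)); print(lid('wrist')); print(monitor.get_obs()['contact_force'].round(1))
E
```

```text
[0.5741 0.0242 0.208 ] rel hinge -77.0 165.7
[(13120, np.float64(1.184), np.float64(26.1), np.float64(142.4)), (12273, np.float64(1.094), np.float64(27.9), np.float64(136.0))]
[-3.4  7.  -0.9]
```

Request:
arm_command(series=[[[0.0134,0,-0.0054,0,0,0,-0.3],[0.0138,0,-0.0043,0,0,0,-0.3],[0.0142,0,-0.0032,0,0,0,-0.3],[0.0143,0,-0.002,0,0,0,-0.3],[0.0144,0,-0.0009,0,0,0,-0.3],[0.0145,0,0.0003,0,0,0,-0.3],[0.0144,0,0.0014,0,0,0,-0.3],[0.0143,0,0.0026,0,0,0,-0.3],[0.014,0,0.0038,0,0,0,-0.3],[0.0136,0,0.0048,0,0,0,-0.3],[0,0,0,0,0,0,-0.3]]])

```text
time_s: 6.13
tool_pos: [0.7193, 0.0152, 0.2126]
tcp_rot: [-0.002, 1.0, -0.031, 0.003]
contact_force: [3.9, 5.4, 2.9]
grip_width: 0.391
grip_force: 22.0
```

```bash
python3 - <<'E'
from h import *
p,q=pose(); d=p[:2]-O; print(p.round(4),'rel hinge',(d@XC*1000-67).round(1),(p[2]*1000+18.7-61).round(1)); print(lid('top')); print(monitor.get_obs()['contact_force'].round(1)); im,d,P=snap('scene'); cv2.imwrite('pics/s2.png',cv2.resize(im[120:420,180:480,::-1],None,fx=2,fy=2))
E
```

```text
[0.7193 0.0152 0.2126] rel hinge 68.5 170.3
[(873, np.float64(1.786), np.float64(92.3), np.float64(189.1)), (168, np.float64(1.78), np.float64(103.0), np.float64(224.3))]
[3.3 6.  1.6]
```

View pics/s2.png

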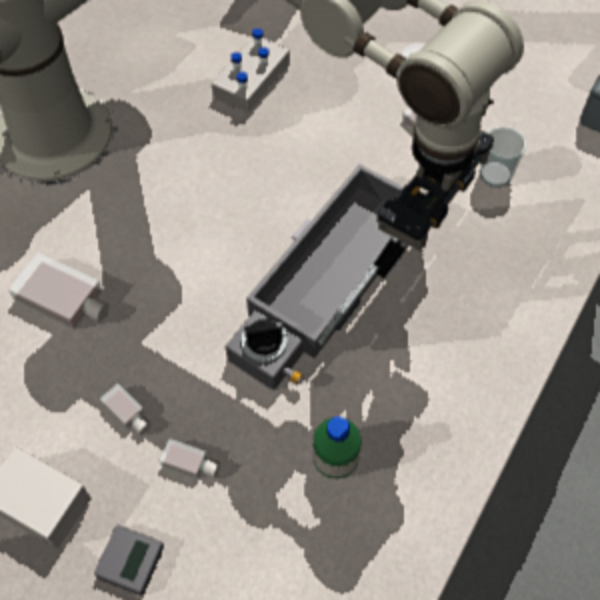

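The scene crop shows the lid standing open at about 1.78 rad, leaning back. I'll release it, back out upward and go towards the two right-hand flasks.

Request:
arm_command(series=[[[0,0,0,0,0,0,0.25],[0,0,0,0,0,0,0.25],[0,0,0,0,0,0,0.25],[0,0,0,0,0,0,0.25],[0,0,-0.015,0,0,0,0.25],[0,0,-0.025,0,0,0,0.25],[0,0,-0.03,0,0,0,0.25],[0,0,-0.03,0,0,0,0.25],[0,0,-0.02,0,0,0,0.5]]])

```text
time_s: 6.98
tool_pos: [0.717, 0.0127, 0.3347]
tcp_rot: [0.0, 0.999, -0.032, 0.002]
contact_force: [-0.0, -1.2, 0.4]
grip_width: 0.676
grip_force: 0.0
```

Request:
arm_command(series=[[[-0.0224,0.0302,0,0,0,0,1],[-0.0224,0.0302,0,0,0,0,1],[-0.0224,0.0302,0,0,0,0,1],[-0.0224,0.0302,0,0,0,0,1],[-0.0224,0.0302,0,0,0,0,1],[-0.0224,0.0302,0,0,0,0,1],[-0.0224,0.0302,0,0,0,0,1],[-0.0224,0.0302,0,0,0,0,1],[-0.0224,0.0302,0,0,0,0,1],[-0.0224,0.0302,0,0,0,0,1],[-0.0224,0.0302,0,0,0,0,1],[-0.0224,0.0302,0,0,0,0,1]]])

```text
time_s: 7.98
tool_pos: [0.4238, -0.3328, 0.3311]
tcp_rot: [0.0, 0.999, -0.032, 0.0]
contact_force: [-0.8, -0.7, 0.5]
grip_width: 0.998
grip_force: 0.0
```

```bash
cat >> h.py <<'E'
def flasks(n,save=None):
    """small flasks on the bench: depth mask 12..32 mm, rect 80x37 -> origin, axis yaw (cap side), grasp point"""
    p,q=pose(); im,d,P=snap(n,save); X=dep(P,d); z=X[...,2]; m=((z>.014)&(z<.034)&(d>0)).astype(np.uint8)
    k,l,s,c=cv2.connectedComponentsWithStats(m); res=[]
    for i in range(1,k):
        if s[i,4]<150: continue
        x=X[l==i][:,:2]; b=cv2.minAreaRect((x*1e4).astype(np.float32)); w=sorted(np.array(b[1])/10)
        if not(28<w[0]<50 and 70<w[1]<95): continue
        bx=cv2.boxPoints(b)/1e4; e=bx[1]-bx[0]; e2=bx[2]-bx[1]; e=e if np.hypot(*e)>np.hypot(*e2) else e2; e=e/np.hypot(*e)
        c0=bx.mean(0); f=np.array([-e[1],e[0]]); u=(x-c0)@e; w2=lambda mm: np.ptp((x[mm]-c0)@f) if mm.any() else 0
        if w2(u>.026)>w2(u<-.026): e=-e
        g=c0-.011*e; yaw=np.arctan2(e[1],e[0]); T=q.as_matrix(); 
        ty=np.arctan2(T[1,0],T[0,0]); dy=(yaw-ty+np.pi/2)%np.pi-np.pi/2
        loc=T.T@np.r_[g-p[:2],0]
        # move needed AFTER turning the tool by dy (tool z turn = -dy): 
        e1=np.array([np.cos(ty+dy),np.sin(ty+dy)]); e2_=np.array([e1[1],-e1[0]])
        res.append(c0); print(n,'origin',c0.round(4),'size',np.round(w,1),'capyaw',yaw.round(3),'| turn z',round(-dy,3),'then tool xy',((g-p[:2])@e1).round(4),((g-p[:2])@e2_).round(4),'| now tool xy',loc[:2].round(4))
    print('tcp',p.round(4),'rotz',np.arctan2(q.as_matrix()[1,0],q.as_matrix()[0,0]).round(4),'q',monitor.get_obs()['joint_positions'].round(2))
E
python3 - <<'E'
from h import *
flasks('wrist','w2'); flasks('top'); print(lid('top'))
E
```

```text
wrist origin [ 0.5702 -0.3704] size [36.3 80.1] capyaw 0.218 | turn z -0.282 then tool xy 0.1237 0.0685 | now tool xy [0.1379 0.0313]
wrist origin [ 0.4476 -0.3576] size [36.  80.1] capyaw -0.204 | turn z 0.14 then tool xy 0.0173 0.0194 | now tool xy [0.0144 0.0217]
tcp [ 0.4238 -0.3328  0.3311] rotz -0.0635 q [-0.9   0.01  1.52 -0.    1.6   0.74]
top origin [0.5663 0.3601] size [39.5 79.9] capyaw -0.411 | turn z 0.342 then tool xy -0.1557 -0.6983 | now tool xy [ 0.0873 -0.7101]
top origin [ 0.5689 -0.3689] size [37.  79.4] capyaw 0.226 | turn z -0.296 then tool xy 0.1273 0.0638 | now tool xy [0.1403 0.0239]
top origin [0.08   0.0126] size [32.8 72. ] capyaw -1.182 | turn z 1.112 then tool xy -0.4641 0.1815 | now tool xy [-0.3682 -0.3358]
tcp [ 0.4198 -0.3378  0.3308] rotz -0.0694 q [-0.89  0.01  1.52 -0.    1.6   0.75]
[(631, np.float64(1.838), np.float64(81.7), np.float64(136.4)), (628, np.float64(1.852), np.float64(81.8), np.float64(135.8))]
```

View pics/w2.png

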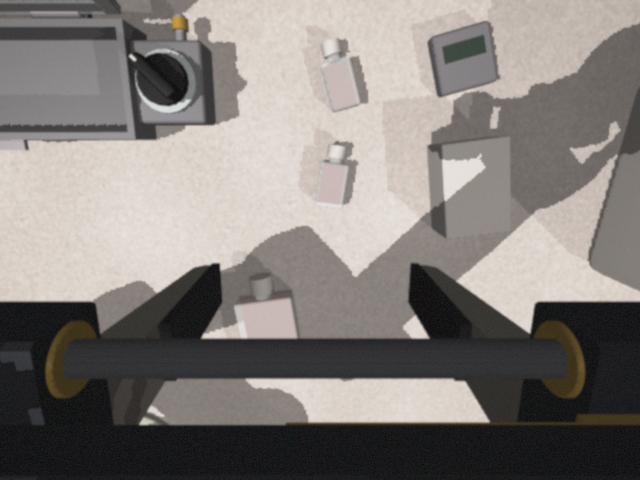

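The wrist view shows two small flasks at (340,75) and (334,175), and an empty, open chamber. I'll grasp the nearer one first.

Request:
arm_command(series=[[[0,0,0.02,0,0,0.0675,0.4],[0,0,0.02,0,0,0.0675,0.4],[0.0067,0.0046,0.036,0,0,0,0.4],[0.0067,0.0046,0.036,0,0,0,0.4],[0.0067,0.0046,0.036,0,0,0,0.4],[0,0,0.036,0,0,0,0.4],[0,0,0.036,0,0,0,0.4],[0,0,0.036,0,0,0,0.4],[0,0,0.03,0,0,0,0.4],[0,0,0,0,0,0,0.4],[0,0,0,0,0,0,0.4]]])

```text
time_s: 9.05
tool_pos: [0.4424, -0.3471, 0.0438]
tcp_rot: [-0.001, 0.995, -0.098, -0.001]
contact_force: [-0.3, -0.2, 1.0]
grip_width: 0.697
grip_force: 0.0
```

```bash
python3 - <<'E'
from h import *
flasks('wrist','w3')
E
```

```text
wrist origin [ 0.4484 -0.3581] size [36.2 79.5] capyaw -0.206 | turn z 0.009 then tool xy -0.0029 0.0096 | now tool xy [-0.0029  0.0095]
tcp [ 0.4424 -0.3471  0.0438] rotz -0.1969 q [-0.88  0.32  1.76  0.    1.06  0.89]
```

Request:
arm_command(series=[[[-0.0015,0.005,0.01,0,0,0.009,0.4],[-0.0015,0.0045,0.012,0,0,0,0.4],[0,0,0.01,0,0,0,0.4],[0,0,0.008,0,0,0,0.4],[0,0,0,0,0,0,0.4],[0,0,0,0,0,0,0.4],[0,0,0,0,0,0,-0.4],[0,0,0,0,0,0,-0.4],[0,0,0,0,0,0,-0.4],[0,0,0,0,0,0,-0.4],[0,0,0,0,0,0,-0.4],[0,0,0,0,0,0,-0.4]]], grip_force=20)

```text
time_s: 10.1
tool_pos: [0.4379, -0.3579, 0.0052]
tcp_rot: [0.0, 0.995, -0.103, 0.0]
contact_force: [0.0, 1.8, 2.3]
grip_width: 0.391
grip_force: 20.0
```

Request:
arm_command(series=[[[0,0,-0.03,0,0,0,-0.4],[0,0,-0.04,0,0,0,-0.4],[0,0,-0.04,0,0,0,-0.4],[0,0,-0.04,0,0,0,-0.4],[0.0049,-0.0373,0,0,0,0,-0.4],[0.0049,-0.0373,0,0,0,0,-0.4],[0.0049,-0.0373,0,0,0,0,-0.4],[0.0049,-0.0373,0,0,0,0,-0.4],[0.0049,-0.0373,0,0,0,0,-0.4],[0.0049,-0.0373,0,0,0,0,-0.4]]])

```text
time_s: 10.93
tool_pos: [0.5126, -0.143, 0.1548]
tcp_rot: [0.0, 0.995, -0.104, 0.0]
contact_force: [0.2, -0.7, -0.2]
grip_width: 0.391
grip_force: 20.0
```

Request:
arm_command(series=[[[0.0049,-0.0373,0,0,0,0,-0.4],[0.0049,-0.0373,0,0,0,0,-0.4],[0.0049,-0.0373,0,0,0,0,-0.4],[0.0049,-0.0373,0,0,0,0,-0.4],[0.0049,-0.0373,0,0,0,0,-0.4],[0,0,0,0,0,-0.0725,-0.4],[0,0,0,0,0,-0.0725,-0.4],[0,0,0,0,0,0,-0.4],[0,0,0,0,0,0,-0.4]]])

```text
time_s: 11.68
tool_pos: [0.5746, 0.0327, 0.1546]
tcp_rot: [0.0, 0.999, -0.032, -0.0]
contact_force: [0.3, 0.4, -0.5]
grip_width: 0.387
grip_force: 20.0
```

```bash
cat >> h.py <<'E'
def slot(y,x=0,off=.0105):
    p,q=pose(); T=q.as_matrix(); g=O+(x-off)*XC+y*YC; ty=np.arctan2(T[1,0],T[0,0]); print('tcp',p.round(4),'turn z',(ty-t).round(4),'tool xy',(T.T@np.r_[g-p[:2],0])[:2].round(4),'grip',monitor.get_obs()['grip_width'].round(3),monitor.get_obs()['contact_force'].round(1))
E
python3 - <<'E'
from h import *
slot(.010)
im,d,P=snap('wrist','w4'); X=dep(P,d); z=X[...,2]; q=X[...,:2]-O; a=q@XC; b=q@YC
# check chamber rim: inner wall edges in y via rim height
m=(d>0)&(z>.052)&(z<.066)&(abs(a)<.05)
for s in (-1,1):
    k=m&(s*b>.12)&(s*b<.19); print(s,k.sum(), np.percentile(b[k],[2,50,98]).round(4) if k.any() else '')
k=(d>0)&(z>.052)&(z<.066)&(abs(b)<.15)&(a<-.03)&(a>-.09); print('front',np.percentile(a[k],[2,50,98]).round(4) if k.any() else '')
E
```

```text
Traceback (most recent call last):
  File "h.py", line 47, in slot
    p,q=pose(); T=q.as_matrix(); g=O+(x-off)*XC+y*YC; ty=np.arctan2(T[1,0],T[0,0]); print('tcp',p.round(4),'turn z',(ty-t).round(4),'tool xy',(T.T@np.r_[g-p[:2],0])[:2].round(4),'grip',monitor.get_obs()['grip_width'].round(3),monitor.get_obs()['contact_force'].round(1))
                                                                                                                                                                                         ^^^^^^^^^^^^^^^^^^^^^^^^^^^^^^^^^^^^^
AttributeError: 'float' object has no attribute 'round'
```

Request:
arm_command(series=[[[0,0,0.03,0,0,0,-0.4],[0,0,0.03,0,0,0,-0.4],[0,0,0.03,0,0,0,-0.4],[0,0,0.025,0,0,0,-0.4],[0,0,0.015,0,0,0,-0.4],[0,0,0.007,0,0,0,-0.4],[0,0,0.004,0,0,0,-0.4],[0,0,0,0,0,0,-0.4],[0,0,0,0,0,0,-0.4]]])

```text
time_s: 12.43
tool_pos: [0.5759, 0.0322, 0.015]
tcp_rot: [0.0, 0.999, -0.032, 0.001]
contact_force: [0.1, -0.4, -1.1]
grip_width: 0.388
grip_force: 20.0
```

Request:
arm_command(series=[[[0,0,0,0,0,0,0.1],[0,0,0,0,0,0,0.1],[0,0,0,0,0,0,0.1],[0,0,0,0,0,0,0.1],[0,0,-0.02,0,0,0,0.1],[0,0,-0.035,0,0,0,0.1],[0,0,-0.04,0,0,0,0.1],[0,0,-0.04,0,0,0,0.1],[0,0,-0.04,0,0,0,0.4],[0,0,0,0,0,0,0.4]]])

```text
time_s: 13.27
tool_pos: [0.5801, 0.032, 0.199]
tcp_rot: [0.001, 0.999, -0.031, 0.008]
contact_force: [0.7, -0.7, 0.8]
grip_width: 0.672
grip_force: 0.0
```

```bash
sed -i "s/monitor.get_obs()\['grip_width'\].round(3)/round(monitor.get_obs()['grip_width'],3)/" h.py; python3 - <<'E'
from h import *
flasks('wrist','w4');flasks('top')
E
```

```text
wrist origin [0.5856 0.032 ] size [35.5 80.6] capyaw -0.05 | turn z -0.012 then tool xy -0.0055 -0.0003 | now tool xy [-0.0055 -0.0002]
tcp [0.5801 0.032  0.199 ] rotz -0.0621 q [-0.15  0.18  1.62  0.    1.34  1.48]
top origin [0.5661 0.3593] size [36.9 79.7] capyaw -0.37 | turn z 0.308 then tool xy -0.1408 -0.3005 | now tool xy [-0.043  -0.3291]
top origin [ 0.5695 -0.3695] size [37.1 80. ] capyaw 0.211 | turn z -0.273 then tool xy -0.1038 0.3909 | now tool xy [0.0055 0.4045]
tcp [0.5783 0.0322 0.1948] rotz -0.0621 q [-0.15  0.18  1.62  0.    1.34  1.48]
```

View pics/w4.png

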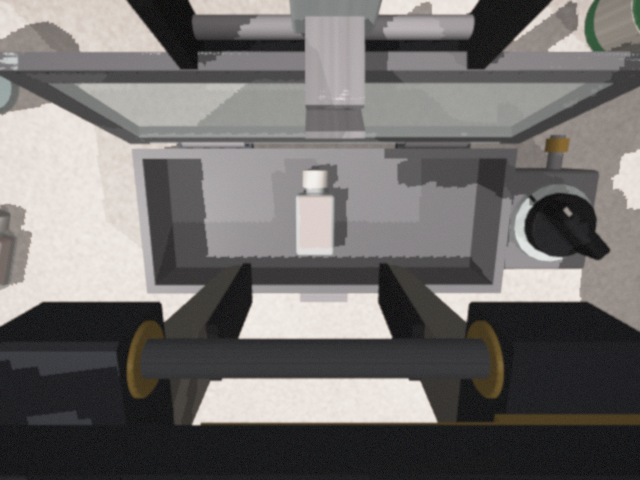

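The first flask lies flat in the chamber at image (315,213). Next is the flask at (0.570,-0.370).

Request:
arm_command(series=[[[0,0,0,0,0,-0.092,0.4],[0,0,0,0,0,-0.092,0.4],[0,0,0,0,0,-0.092,0.4],[-0.0095,0.0356,0,0,0,0,0.4],[-0.0095,0.0356,0,0,0,0,0.4],[-0.0095,0.0356,0,0,0,0,0.4],[-0.0095,0.0356,0,0,0,0,0.4],[-0.0095,0.0356,0,0,0,0,0.4],[-0.0095,0.0356,0,0,0,0,0.4],[-0.0095,0.0356,0,0,0,0,0.4],[-0.0095,0.0356,0,0,0,0,0.4],[-0.0095,0.0356,0,0,0,0,0.4]]])

```text
time_s: 14.37
tool_pos: [0.5577, -0.2995, 0.186]
tcp_rot: [-0.002, 0.994, 0.107, -0.002]
contact_force: [0.6, -0.2, 0.3]
grip_width: 0.701
grip_force: 0.0
```

Request:
arm_command(series=[[[-0.0095,0.0356,0,0,0,0,0.4],[-0.0095,0.0356,0,0,0,0,0.4],[0,0,0.03,0,0,0,0.4],[0,0,0.04,0,0,0,0.4],[0,0,0.04,0,0,0,0.4],[0,0,0.035,0,0,0,0.4],[0,0,0,0,0,0,0.4],[0,0,0,0,0,0,0.4],[0,0,0,0,0,0,0.4]]])

```text
time_s: 15.12
tool_pos: [0.5564, -0.3727, 0.0451]
tcp_rot: [0.001, 0.994, 0.107, 0.0]
contact_force: [0.3, -0.0, -0.1]
grip_width: 0.699
grip_force: 0.0
```

```bash
python3 - <<'E'
from h import *
flasks('wrist'); print(pose()[0])
E
```

```text
wrist origin [ 0.5711 -0.3709] size [36.2 79. ] capyaw 0.208 | turn z 0.006 then tool xy 0.0038 0.0013 | now tool xy [0.0037 0.0014]
tcp [ 0.5564 -0.3727  0.0451] rotz 0.2139 q [-0.77  0.56  1.43  0.    1.14  0.59]
[ 0.55719949 -0.3734222   0.04656329]
```

Request:
arm_command(series=[[[0.003,0.001,0.012,0,0,0.005,0.4],[0,0,0.012,0,0,0,0.4],[0,0,0.01,0,0,0,0.4],[0,0,0.007,0,0,0,0.4],[0,0,0,0,0,0,0.4],[0,0,0,0,0,0,0.4],[0,0,0,0,0,0,-0.4],[0,0,0,0,0,0,-0.4],[0,0,0,0,0,0,-0.4],[0,0,0,0,0,0,-0.4],[0,0,0,0,0,0,-0.4],[0,0,0,0,0,0,-0.4]]])

```text
time_s: 16.17
tool_pos: [0.5589, -0.3726, 0.0029]
tcp_rot: [0.0, 0.995, 0.104, 0.0]
contact_force: [-0.8, -0.1, 0.1]
grip_width: 0.388
grip_force: 20.0
```

Request:
arm_command(series=[[[0,0,-0.03,0,0,0,-0.4],[0,0,-0.04,0,0,0,-0.4],[0,0,-0.04,0,0,0,-0.4],[0,0,-0.04,0,0,0,-0.4],[0.0085,-0.0352,0,0,0,0,-0.4],[0.0085,-0.0352,0,0,0,0,-0.4],[0.0085,-0.0352,0,0,0,0,-0.4],[0.0085,-0.0352,0,0,0,0,-0.4],[0.0085,-0.0352,0,0,0,0,-0.4],[0.0085,-0.0352,0,0,0,0,-0.4],[0.0085,-0.0352,0,0,0,0,-0.4]]])

```text
time_s: 17.08
tool_pos: [0.5656, -0.1174, 0.1528]
tcp_rot: [-0.0, 0.995, 0.104, -0.0]
contact_force: [0.1, -0.5, 0.3]
grip_width: 0.391
grip_force: 20.0
```

Request:
arm_command(series=[[[0.0085,-0.0352,0,0,0,0,-0.4],[0.0085,-0.0352,0,0,0,0,-0.4],[0,0,0,0,0,0.09,-0.4],[0,0,0,0,0,0.09,-0.4],[0,0,0,0,0,0.089,-0.4],[0,0,0,0,0,0,-0.4],[0,0,0,0,0,0,-0.4],[0,0,0,0,0,0,-0.4]]])

```text
time_s: 17.75
tool_pos: [0.568, -0.0469, 0.1527]
tcp_rot: [-0.0, 1.0, -0.029, -0.0]
contact_force: [0.2, -0.1, -0.3]
grip_width: 0.391
grip_force: 20.0
```

```bash
python3 - <<'E'
from h import *
slot(-.07,0,.0115)
E
```

```text
tcp [ 0.568  -0.0469  0.1527] turn z 0.0019 tool xy [ 0.0003 -0.0005] grip 0.391 [ 0.2 -0.1 -0.3]
```

Request:
arm_command(series=[[[0,0,0.03,0,0,0,-0.4],[0,0,0.03,0,0,0,-0.4],[0,0,0.03,0,0,0,-0.4],[0,0,0.025,0,0,0,-0.4],[0,0,0.014,0,0,0,-0.4],[0,0,0.007,0,0,0,-0.4],[0,0,0.004,0,0,0,-0.4],[0,0,0,0,0,0,-0.4],[0,0,0,0,0,0,-0.4]]])

```text
time_s: 18.5
tool_pos: [0.5691, -0.0471, 0.0139]
tcp_rot: [0.0, 1.0, -0.03, 0.001]
contact_force: [0.5, 0.2, -0.1]
grip_width: 0.391
grip_force: 20.0
```

Request:
arm_command(series=[[[0,0,0,0,0,0,0.1],[0,0,0,0,0,0,0.1],[0,0,0,0,0,0,0.1],[0,0,0,0,0,0,0.1],[0,0,-0.02,0,0,0,0.1],[0,0,-0.04,0,0,0,0.1],[0,0,-0.04,0,0,0,0.1],[0,0,-0.04,0,0,0,0.1],[0,0,-0.04,0,0,0,0.4],[0,0,0,0,0,0,0.4],[0,0,0,0,0,0,0.4]]])

```text
time_s: 19.42
tool_pos: [0.5701, -0.0473, 0.1964]
tcp_rot: [0.001, 1.0, -0.03, 0.003]
contact_force: [-0.8, 0.8, -1.0]
grip_width: 0.696
grip_force: 0.0
```

```bash
python3 - <<'E'
from h import *
flasks('wrist');flasks('top')
E
```

```text
wrist origin [0.5861 0.0316] size [36.3 79.1] capyaw -0.064 | turn z 0.004 then tool xy -0.0001 -0.0797 | now tool xy [ 0.0002 -0.0797]
wrist origin [ 0.5813 -0.0479] size [35.9 79.1] capyaw -0.066 | turn z 0.006 then tool xy 0.0003 -0.0001 | now tool xy [ 0.0003 -0.0001]
tcp [ 0.5701 -0.0473  0.1964] rotz -0.06 q [-0.29  0.16  1.64 -0.    1.34  1.34]
top origin [0.566  0.3594] size [36.7 79.8] capyaw -0.387 | turn z 0.327 then tool xy -0.1666 -0.3753 | now tool xy [-0.0373 -0.4089]
tcp [ 0.5684 -0.0468  0.1935] rotz -0.0602 q [-0.29  0.16  1.64 -0.    1.34  1.34]
```

Request:
arm_command(series=[[[0,0,0,0,0,0.109,0.4],[0,0,0,0,0,0.109,0.4],[0,0,0,0,0,0.109,0.4],[-0.015,-0.0342,0,0,0,0,0.4],[-0.015,-0.0342,0,0,0,0,0.4],[-0.015,-0.0342,0,0,0,0,0.4],[-0.015,-0.0342,0,0,0,0,0.4],[-0.015,-0.0342,0,0,0,0,0.4],[-0.015,-0.0342,0,0,0,0,0.4],[-0.015,-0.0342,0,0,0,0,0.4],[-0.015,-0.0342,0,0,0,0,0.4],[-0.015,-0.0342,0,0,0,0,0.4]]])

```text
time_s: 20.52
tool_pos: [0.5574, 0.2907, 0.1898]
tcp_rot: [0.001, 0.981, -0.192, -0.002]
contact_force: [0.6, 0.1, -0.2]
grip_width: 0.697
grip_force: 0.0
```

Request:
arm_command(series=[[[-0.015,-0.0342,0,0,0,0,0.4],[-0.015,-0.0342,0,0,0,0,0.4],[0,0,0.03,0,0,0,0.4],[0,0,0.04,0,0,0,0.4],[0,0,0.04,0,0,0,0.4],[0,0,0.035,0,0,0,0.4],[0,0,0,0,0,0,0.4],[0,0,0,0,0,0,0.4],[0,0,0,0,0,0,0.4]]])

```text
time_s: 21.27
tool_pos: [0.5581, 0.3641, 0.049]
tcp_rot: [-0.0, 0.981, -0.192, 0.001]
contact_force: [0.5, 0.0, 1.1]
grip_width: 0.7
grip_force: 0.0
```

```bash
python3 - <<'E'
from h import *
flasks('wrist'); print(pose()[0])
E
```

```text
wrist origin [0.5675 0.3592] size [36.1 79.1] capyaw -0.384 | turn z -0.003 then tool xy -0.0005 0.001 | now tool xy [-0.0005  0.001 ]
tcp [0.5581 0.3641 0.049 ] rotz -0.3873 q [0.4  0.55 1.44 0.   1.15 2.36]
[0.55909906 0.36457735 0.0505245 ]
```

Request:
arm_command(series=[[[-0.001,0.001,0.014,0,0,-0.003,0.4],[0,0,0.014,0,0,0,0.4],[0,0,0.011,0,0,0,0.4],[0,0,0.0075,0,0,0,0.4],[0,0,0,0,0,0,0.4],[0,0,0,0,0,0,0.4],[0,0,0,0,0,0,-0.4],[0,0,0,0,0,0,-0.4],[0,0,0,0,0,0,-0.4],[0,0,0,0,0,0,-0.4],[0,0,0,0,0,0,-0.4],[0,0,0,0,0,0,-0.4]]])

```text
time_s: 22.32
tool_pos: [0.5559, 0.3633, 0.0012]
tcp_rot: [0.0, 0.982, -0.191, -0.0]
contact_force: [-0.2, 0.3, -0.9]
grip_width: 0.39
grip_force: 20.0
```

Request:
arm_command(series=[[[0,0,-0.03,0,0,0,-0.4],[0,0,-0.04,0,0,0,-0.4],[0,0,-0.04,0,0,0,-0.4],[0,0,-0.04,0,0,0,-0.4],[0.0162,0.032,0,0,0,0,-0.4],[0.0162,0.032,0,0,0,0,-0.4],[0.0162,0.032,0,0,0,0,-0.4],[0.0162,0.032,0,0,0,0,-0.4],[0.0162,0.032,0,0,0,0,-0.4],[0.0162,0.032,0,0,0,0,-0.4],[0.0162,0.032,0,0,0,0,-0.4]]])

```text
time_s: 23.23
tool_pos: [0.5769, 0.1115, 0.1513]
tcp_rot: [0.0, 0.982, -0.191, -0.0]
contact_force: [1.1, -0.4, -1.1]
grip_width: 0.391
grip_force: 20.0
```

Request:
arm_command(series=[[[0,0,0,0,0,-0.108,-0.4],[0,0,0,0,0,-0.108,-0.4],[0,0,0,0,0,-0.108,-0.4],[0,0,0,0,0,0,-0.4],[0,0,0,0,0,0,-0.4],[0,0,0,0,0,0,-0.4]]])

```text
time_s: 23.73
tool_pos: [0.5771, 0.1133, 0.1512]
tcp_rot: [0.0, 1.0, -0.031, -0.0]
contact_force: [0.2, 0.1, -0.5]
grip_width: 0.387
grip_force: 20.0
```

```bash
python3 - <<'E'
from h import *
slot(.09,0,.012)
E
```

```text
tcp [0.5771 0.1133 0.1512] turn z -0.0024 tool xy [ 0.0004 -0.0001] grip 0.387 [ 0.2  0.1 -0.5]
```

Request:
arm_command(series=[[[0,0,0.03,0,0,0,-0.4],[0,0,0.03,0,0,0,-0.4],[0,0,0.03,0,0,0,-0.4],[0,0,0.025,0,0,0,-0.4],[0,0,0.014,0,0,0,-0.4],[0,0,0.007,0,0,0,-0.4],[0,0,0.004,0,0,0,-0.4],[0,0,0,0,0,0,-0.4],[0,0,0,0,0,0,-0.4]]])

```text
time_s: 24.48
tool_pos: [0.5782, 0.1133, 0.0125]
tcp_rot: [-0.0, 1.0, -0.03, 0.001]
contact_force: [0.0, 0.5, 0.2]
grip_width: 0.39
grip_force: 20.0
```

Request:
arm_command(series=[[[0,0,0,0,0,0,0.1],[0,0,0,0,0,0,0.1],[0,0,0,0,0,0,0.1],[0,0,0,0,0,0,0.1],[0,0,-0.02,0,0,0,0.1],[0,0,-0.04,0,0,0,0.1],[0,0,-0.04,0,0,0,0.1],[0,0,-0.04,0,0,0,0.1],[0,0,-0.04,0,0,0,0.1],[-0.03,0.01,-0.02,0,0,0,0.1],[0,0,0,0,0,0,0.1],[0,0,0,0,0,0,0.1]]])

```text
time_s: 25.48
tool_pos: [0.547, 0.1049, 0.2132]
tcp_rot: [-0.0, 1.0, -0.03, 0.002]
contact_force: [-0.9, -0.6, -1.0]
grip_width: 0.55
grip_force: 0.0
```

```bash
python3 - <<'E'
from h import *
flasks('wrist','w5');print(lid('top')); p,q=pose(); print(p)
E
```

```text
wrist origin [0.59   0.1131] size [35.2 79.7] capyaw -0.056 | turn z -0.005 then tool xy 0.0315 -0.0106 | now tool xy [ 0.0314 -0.0107]
wrist origin [0.5862 0.0318] size [36.5 79.1] capyaw -0.066 | turn z 0.006 then tool xy 0.0329 0.0704 | now tool xy [0.0325 0.0706]
wrist origin [ 0.5814 -0.0471] size [36.1 79.3] capyaw -0.055 | turn z -0.006 then tool xy 0.0316 0.1499 | now tool xy [0.0325 0.1497]
tcp [0.547  0.1049 0.2132] rotz -0.0606 q [-0.03  0.11  1.65  0.    1.37  1.6 ]
[(631, np.float64(1.875), np.float64(81.1), np.float64(136.1)), (2027, np.float64(1.276), np.float64(-15.1), np.float64(472.7))]
[0.54626834 0.10503477 0.21005597]
```

View pics/w5.png

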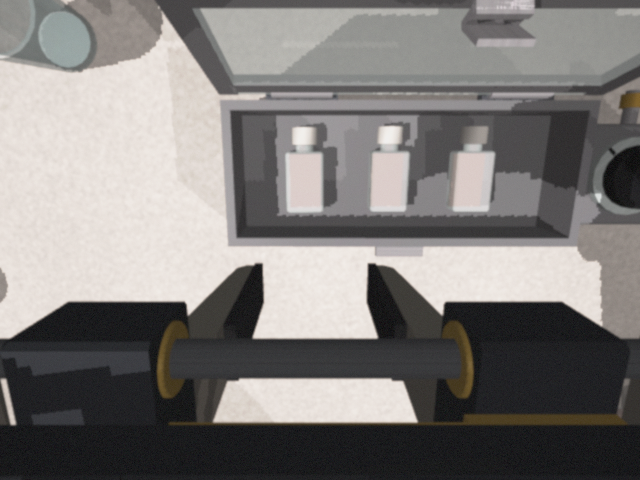

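All three flasks lie flat inside, at (305,175), (390,175) and (470,175). Next I'll close the lid, moving above the raised paddle to grip it again.

Request:
arm_command(series=[[[0,0,-0.04,0,0,0,0.3],[0,0,-0.04,0,0,0,0.3],[0,0,-0.04,0,0,0,0.3],[0,0,-0.03,0,0,0,0.3],[0.0294,0.0133,0,0,0,0,0.3],[0.0294,0.0133,0,0,0,0,0.3],[0.0294,0.0133,0,0,0,0,0.3],[0.0294,0.0133,0,0,0,0,0.3],[0.0294,0.0133,0,0,0,0,0.3],[0.0294,0.0133,0,0,0,0,0.3],[0,0,0,0,0,0,0.3],[0,0,0,0,0,0,0.3]]])

```text
time_s: 26.58
tool_pos: [0.7187, 0.0138, 0.3555]
tcp_rot: [-0.001, 1.0, -0.031, -0.004]
contact_force: [0.2, 0.4, -0.1]
grip_width: 0.651
grip_force: 0.0
```

Request:
arm_command(series=[[[0,0,0,0,0,0,0.3],[0,0,0,0,0,0,0.3]]])

```text
time_s: 26.75
tool_pos: [0.7174, 0.0156, 0.3614]
tcp_rot: [-0.0, 1.0, -0.03, -0.0]
contact_force: [0.3, 0.1, 1.2]
grip_width: 0.652
grip_force: 0.0
```

```bash
python3 - <<'E'
from h import *
p,q=pose(); d0=p[:2]-O; print(p.round(4),'rel',(d0@XC*1e3-67).round(1),(d0@YC*1e3).round(1),q.as_matrix()[:,2].round(4))
im,d,P=snap('wrist','w6'); X=dep(P,d); a=(X[...,:2]-O)@XC*1e3-67; b=(X[...,:2]-O)@YC*1e3; z=X[...,2]*1e3-61
m=(d>0)&(abs(b)<14)&(z>80)&(z<205)&(a>-20)&(a<140)
print(m.sum(), [ (k, a[m&(abs(z-k)<4)].mean().round(1) if (m&(abs(z-k)<4)).any() else None) for k in range(90,205,10)])
m2=(d>0)&(z>110)&(z<205)&(a>0)&(a<140)&(abs(b)<30); 
print('b range near', np.percentile(b[m2&(z>150)],[1,50,99]).round(1) if (m2&(z>150)).any() else '')
E
```

```text
[0.7174 0.0156 0.3614] rel 66.6 0.9 [-1.e-04  2.e-04 -1.e+00]
1892 [(90, None), (100, None), (110, None), (120, np.float64(34.7)), (130, np.float64(30.8)), (140, np.float64(37.6)), (150, np.float64(18.8)), (160, np.float64(-1.6)), (170, None), (180, np.float64(64.2)), (190, np.float64(57.6)), (200, None)]
b range near [-16.2   0.6  18.1]
```

View pics/w6.png

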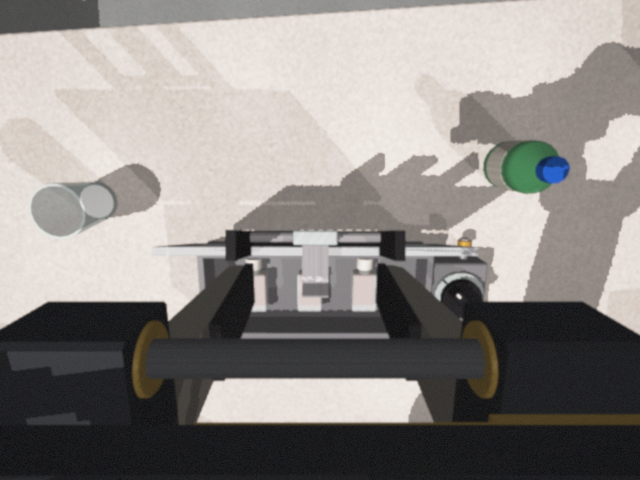

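The wrist view shows the raised paddle centred between the fingers at (315,250). I'll go down and pinch it.

Request:
arm_command(series=[[[-0.004,0,0.02,0,0,0,0.3],[-0.004,0,0.03,0,0,0,0.3],[0,0,0.03,0,0,0,0.3],[0,0,0.03,0,0,0,0.3],[0,0,0.02,0,0,0,0.3],[0,0,0.015,0,0,0,0.3],[0,0,0,0,0,0,0.3],[0,0,0,0,0,0,0.3],[0,0,0,0,0,0,0.3]]])

```text
time_s: 27.55
tool_pos: [0.7105, 0.0155, 0.2189]
tcp_rot: [0.0, 1.0, -0.03, 0.002]
contact_force: [-0.2, 0.4, 0.3]
grip_width: 0.653
grip_force: 0.0
```

Request:
arm_command(series=[[[0,0,0,0,0,0,-0.3],[0,0,0,0,0,0,-0.3],[0,0,0,0,0,0,-0.3],[0,0,0,0,0,0,-0.3],[0,0,0,0,0,0,-0.3],[0,0,0,0,0,0,-0.3]]], grip_force=25)

```text
time_s: 28.05
tool_pos: [0.7104, 0.0158, 0.2173]
tcp_rot: [-0.0, 1.0, -0.03, 0.001]
contact_force: [0.6, 3.7, 3.6]
grip_width: 0.391
grip_force: 25.0
```

Request:
arm_command(series=[[[-0.0196,0,-0.0055,0,0,0,-0.3],[-0.02,0,-0.0033,0,0,0,-0.3],[-0.0203,0,-0.0011,0,0,0,-0.3],[-0.0203,0,0.0011,0,0,0,-0.3],[-0.0201,0,0.0034,0,0,0,-0.3],[-0.0196,0,0.0055,0,0,0,-0.3],[0,0,0,0,0,0,-0.3]]])

```text
time_s: 28.63
tool_pos: [0.5873, 0.0234, 0.2157]
tcp_rot: [-0.0, 1.0, -0.03, -0.002]
contact_force: [-4.9, 2.9, 1.8]
grip_width: 0.387
grip_force: 25.0
```

Request:
arm_command(series=[[[-0.0188,0,0.0077,0,0,0,-0.3],[-0.0179,0,0.0097,0,0,0,-0.3],[-0.0167,0,0.0115,0,0,0,-0.3],[-0.0153,0,0.0134,0,0,0,-0.3],[-0.0138,0,0.0149,0,0,0,-0.3],[-0.0121,0,0.0164,0,0,0,-0.3],[-0.0102,0,0.0176,0,0,0,-0.3],[-0.0054,0,0.0117,0,0,0,-0.3],[0,0,0,0,0,0,-0.3],[0,0,0,0,0,0,-0.3]]])

```text
time_s: 29.47
tool_pos: [0.4793, 0.0299, 0.1121]
tcp_rot: [-0.001, 1.0, -0.03, -0.002]
contact_force: [-0.0, 5.9, -4.9]
grip_width: 0.39
grip_force: 25.0
```

```bash
python3 - <<'E'
from h import *
p,q=pose(); d=p[:2]-O; print(p.round(4),'rel hinge',(d@XC*1000-67).round(1),(p[2]*1000+18.7-61).round(1)); print(lid('wrist')); print(monitor.get_obs()['contact_force'].round(1))
E
```

```text
[0.4793 0.0299 0.1121] rel hinge -171.9 69.8
[(24260, np.float64(0.15), np.float64(-14.9), np.float64(81.1)), (23909, np.float64(0.152), np.float64(-14.6), np.float64(81.2))]
[-0.9  5.4 -4. ]
```

The lid is down at 0.15 rad. I'll release the paddle, rise, shut the fingers and move over lid_press.

Request:
arm_command(series=[[[0,0,0,0,0,0,0.3],[0,0,0,0,0,0,0.3],[0,0,0,0,0,0,0.3],[0,0,0,0,0,0,0.3],[0,0,-0.02,0,0,0,0.3],[0,0,-0.035,0,0,0,0.3],[0,0,-0.035,0,0,0,0],[0.02,0,0,0,0,0,-0.5],[0.03,0.0007,0,0,0,0,-1],[0.026,0,0,0,0,0,-1],[0,0,0,0,0,0,-1],[0,0,0,0,0,0,-1]]])

```text
time_s: 30.52
tool_pos: [0.5565, 0.0235, 0.203]
tcp_rot: [0.0, 1.0, -0.03, -0.0]
contact_force: [-0.5, -0.3, -0.9]
grip_width: 0.238
grip_force: 0.0
```

Request:
arm_command(series=[[[0,0,0,0,0,0,-1],[0,0,0,0,0,0,-1]]])

```text
time_s: 30.68
tool_pos: [0.5552, 0.0239, 0.2033]
tcp_rot: [0.0, 1.0, -0.03, -0.0]
contact_force: [-0.1, 0.6, 0.3]
grip_width: 0.09
grip_force: 0.0
```

```bash
python3 - <<'E'
from h import *
p,q=pose(); d=p[:2]-O; print(p.round(4),'ch',(d@XC*1000).round(1),(d@YC*1000).round(1)); print(lid('wrist'),lid('top')); print(monitor.get_obs()['contact_force'].round(1),monitor.get_obs()['grip_width'])
E
```

```text
[0.5552 0.0239 0.2033] ch -28.8 -0.7
[(14244, np.float64(1.131), np.float64(2.5), np.float64(88.4)), (13848, np.float64(0.4), np.float64(3.5), np.float64(81.6))] [(1159, np.float64(1.425), np.float64(-8.8), np.float64(139.9)), (378, np.float64(1.423), np.float64(-18.2), np.float64(105.0))]
[-0.1 -0.9 -0. ] 0.01406152643984882
```

Request:
arm_command(series=[[[0,0,0.03,0,0,0,-1],[0,0,0.035,0,0,0,-1],[0,0,0.035,0,0,0,-1],[0,0,0.008,0,0,0,-1],[0,0,0.006,0,0,0,-1],[0,0,0.005,0,0,0,-1],[0,0,0.004,0,0,0,-1],[0,0,0.003,0,0,0,-1],[0,0,0.003,0,0,0,-1],[0,0,0.003,0,0,0,-1],[0,0,0,0,0,0,-1]]])

```text
time_s: 31.7
tool_pos: [0.5569, 0.0236, 0.0733]
tcp_rot: [0.0, 1.0, -0.03, 0.001]
contact_force: [-3.3, -0.4, 4.3]
grip_width: 0.003
grip_force: 1.9
```

Request:
arm_command(series=[[[0,0,0.002,0,0,0,-1],[0,0,0.002,0,0,0,-1],[0,0,0.0015,0,0,0,-1],[0,0,0,0,0,0,-1]]])

```text
time_s: 32.03
tool_pos: [0.5576, 0.0236, 0.0693]
tcp_rot: [0.0, 1.0, -0.03, 0.001]
contact_force: [-7.9, 0.8, 17.5]
grip_width: 0.01
grip_force: 8.9
```

Request:
arm_command(series=[[[0,0,0.0015,0,0,0,-1],[0,0,0,0,0,0,-1],[0,0,0,0,0,0,-1]]])

```text
time_s: 32.28
tool_pos: [0.5576, 0.0235, 0.0692]
tcp_rot: [0.0, 1.0, -0.03, 0.001]
contact_force: [-13.0, 1.3, 27.1]
grip_width: 0.003
grip_force: 13.6
```

Request:
arm_command(series=[[[0,0,-0.03,0,0,0,-1],[0,0,-0.04,0,0,0,-1],[0,0,-0.04,0,0,0,-1],[-0.03,0,-0.02,0,0,0,-1],[-0.035,0,-0.02,0,0,0,-1],[-0.035,0,-0.02,0,0,0,0.3],[-0.035,0,-0.02,0,0,0,0.3],[0,0,0,0,0,0,0.3],[0,0,0,0,0,0,0.3]]])

```text
time_s: 33.03
tool_pos: [0.4221, 0.0318, 0.2569]
tcp_rot: [0.001, 1.0, -0.03, 0.004]
contact_force: [0.7, 0.3, -0.9]
grip_width: 0.272
grip_force: 0.0
```

```bash
cat > c.py <<'E'
from h import *
p,q=pose(); d=p[:2]-O; print(p.round(4),'ch',(d@XC*1000).round(1),(d@YC*1000).round(1),monitor.get_obs()['joint_positions'].round(3))
im,d,P=snap('wrist','w7'); X=dep(P,d); a=(X[...,:2]-O)@XC*1e3; b=(X[...,:2]-O)@YC*1e3; z=X[...,2]*1e3
for s in (-1,1):
    m=(d>0)&(s*b>80)&(s*b<140)&(abs(a)<50)&(z>50)&(z<100); c=np.polyfit(a[m],z[m],1); print(s,m.sum(),c.round(4),np.median(z[m]).round(2))
m=(d>0)&(abs(b)<12)&(a>-124)&(a<-85)&(z>60)&(z<130); c=np.polyfit(a[m],z[m],1); print('paddle',m.sum(),c.round(4),np.median(z[m]).round(2))
m=(d>0)&(abs(b+198)<40)&(abs(a)<40)&(z>90)&(z<105); x=np.stack([a[m],b[m]],1)
r_=cv2.minAreaRect((x*10).astype(np.float32)); print('bar ch',m.sum(),np.array(r_[0])/10,np.array(r_[1])/10,r_[2],'mean',x.mean(0).round(1))
e=np.linalg.eigh(np.cov(x.T))[1][:,1]; print('bar axis world yaw',(np.arctan2(e[1],e[0])+t).round(3))
# white mark on top, black mark on collar
w=(im.min(-1)>150)&m; print('white',w.sum(),a[w].mean().round(1) if w.any() else '',b[w].mean().round(1) if w.any() else '')
E
python3 c.py
```

```text
[0.4221 0.0318 0.2569] ch -162.2 -0.8 [-0.212 -0.29   1.94   0.     1.484  1.419]
-1 6342 [-1.00000e-03  6.91022e+01] 69.11
1 6319 [-7.00000e-04  6.92175e+01] 69.24
paddle 1148 [5.50000e-03 8.57085e+01] 85.12
bar ch 1405 [  -3.1178772  -196.21645508] [54.08540649 14.8755127 ] 45.2530632019043 mean [  -3.5 -194.8]
bar axis world yaw 0.731
white 36 13.8 -180.6
```

View pics/w7.png

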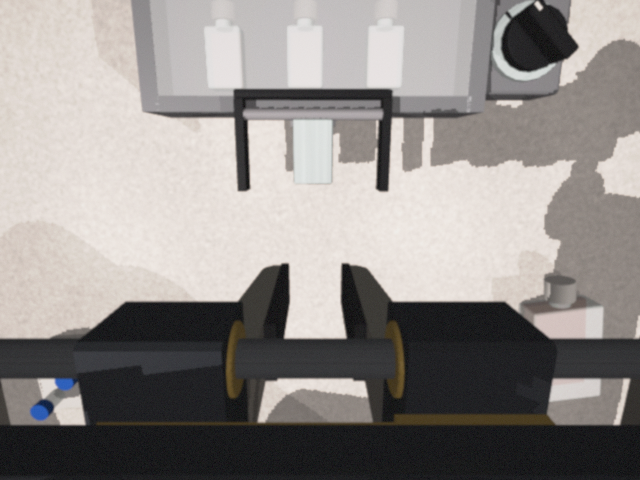

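The lid is shut level (slope 0, top at 69.1 mm), the paddle is flush, and the flasks show through the lid at (223,55), (305,55) and (385,55). Next is the purge cap, starting with a close look.

Request:
arm_command(series=[[[0.0136,0.0327,0,0,0,0,0.1],[0.0136,0.0327,0,0,0,0,0.1],[0.0136,0.0327,0,0,0,0,0.1],[0.0136,0.0327,0,0,0,0,0.1],[0.0136,0.0327,0,0,0,0,0.1],[0.0136,0.0327,0,0,0,0,0.1],[0,0,0,0,0,0,0.1],[0,0,0,0,0,0,0.1],[0,0,0,0,0,0,0.1],[0,0,0,0,0,0,0.1]]])

```text
time_s: 33.92
tool_pos: [0.4909, -0.1678, 0.2534]
tcp_rot: [-0.001, 1.0, -0.03, -0.001]
contact_force: [0.0, 0.2, 0.6]
grip_width: 0.553
grip_force: 0.0
```

```bash
cat > cap.py <<'E'
from h import *
import sys
p,q=pose(); im,d,P=snap('wrist'); X=dep(P,d); T=q.as_matrix()
c0=np.array([.572,-.175]); rr=np.hypot(*(X[...,:2]-c0).transpose(2,0,1)); z=X[...,2]
m=(d>0)&(rr<.045)&(z>.09)&(z<.102); x=X[m][:,:2]
b=cv2.minAreaRect((x*1e4).astype(np.float32)); c=np.array(b[0])/1e4; bx=cv2.boxPoints(b)/1e4
e=bx[1]-bx[0]; e2=bx[2]-bx[1]; e=e if np.hypot(*e)>np.hypot(*e2) else e2; ang=np.arctan2(e[1],e[0])
col=(d>0)&(rr<.05)&(z>.053)&(z<.068)&(im.min(-1)>110); cc=cv2.minEnclosingCircle((X[col][:,:2]*1e4).astype(np.float32))
w=m&(im.min(-1)>130); wp=X[w][:,:2].mean(0) if w.any() else c
ty=np.arctan2(T[1,0],T[0,0]); dy=(ang-ty+np.pi/2)%np.pi-np.pi/2
print('tcp',p.round(4),'bar',c.round(4),np.round(np.array(b[1])/10,1),'yaw',round(ang,3),'collar circ',np.round(cc[0],0)/1e4,cc[1]/10,'white',w.sum(),wp.round(4))
wa=np.arctan2(*(wp-c)[::-1]); print('white ang',wa.round(3),'turn z',round(-dy,3),'now tool xy',(T.T@np.r_[c-p[:2],0])[:2].round(4))
# black mark: dark pixels in collar ring, circle fitted about bar centre
ring=(d>0)&(abs(np.hypot(*(X[...,:2]-c).transpose(2,0,1))-.031)<.002)&(z>.05)
th=np.arctan2(X[...,1]-c[1],X[...,0]-c[0]); g=im.mean(-1)
ii=np.argsort(th[ring]); tb=th[ring][ii]; gb=g[ring][ii]; 
h=[(round(k,2),int(np.median(gb[abs(tb-k)<.05]))) for k in np.arange(-3.1,3.14,.1) if (abs(tb-k)<.05).any()]; print(h)
u,v=np.where(m)[1].mean(),np.where(m)[0].mean(); u,v=int(u),int(v)
if len(sys.argv)>1: cv2.imwrite('pics/'+sys.argv[1]+'.png',cv2.resize(im[max(0,v-60):v+60,max(0,u-60):u+60,::-1],None,fx=4.5,fy=4.5,interpolation=cv2.INTER_CUBIC))
E
python3 cap.py cap2
```

```text
tcp [ 0.4909 -0.1678  0.2534] bar [ 0.5694 -0.1736] [53.3 13.7] yaw 0.742 collar circ [ 0.5706 -0.1663] 40.99589233398437 white 52 [ 0.5826 -0.1608]
white ang 0.767 turn z -0.801 now tool xy [0.0787 0.0011]
[(np.float64(-3.1), 221), (np.float64(-3.0), 223), (np.float64(-2.9), 225), (np.float64(-2.8), 224), (np.float64(-2.7), 222), (np.float64(-2.6), 222), (np.float64(-2.5), 219), (np.float64(-2.4), 219), (np.float64(-2.3), 184), (np.float64(-2.2), 137), (np.float64(-2.1), 138), (np.float64(-2.0), 140), (np.float64(-1.9), 141), (np.float64(-1.8), 139), (np.float64(-1.7), 136), (np.float64(-1.6), 140), (np.float64(-1.5), 140), (np.float64(-1.4), 139), (np.float64(-1.3), 140), (np.float64(-1.2), 137), (np.float64(-1.1), 139), (np.float64(-1.0), 138), (np.float64(-0.9), 139), (np.float64(-0.8), 141), (np.float64(-0.7), 142), (np.float64(-0.6), 157), (np.float64(-0.5), 156), (np.float64(-0.4), 184), (np.float64(-0.3), 194), (np.float64(-0.2), 202), (np.float64(-0.1), 200), (np.float64(0.0), 200), (np.float64(0.1), 209), (np.float64(0.2), 212), (np.float64(0.3), 208), (np.float64(0.4), 203), (np.float64(0.5), 186), (np.float64(0.6), 188), (np.float64(0.7), 112), (np.float64(0.8), 161), (np.float64(0.9), 197), (np.float64(1.0), 207), (np.float64(1.1), 210), (np.float64(1.2), 213), (np.float64(1.3), 211), (np.float64(1.4), 208), (np.float64(1.5), 193), (np.float64(1.6), 183), (np.float64(1.7), 210), (np.float64(1.8), 213), (np.float64(1.9), 220), (np.float64(2.0), 226), (np.float64(2.1), 226), (np.float64(2.2), 226), (np.float64(2.3), 223), (np.float64(2.4), 224), (np.float64(2.5), 223), (np.float64(2.6), 225), (np.float64(2.7), 223), (np.float64(2.8), 226), (np.float64(2.9), 226), (np.float64(3.0), 223), (np.float64(3.1), 221)]
```

View pics/cap2.png

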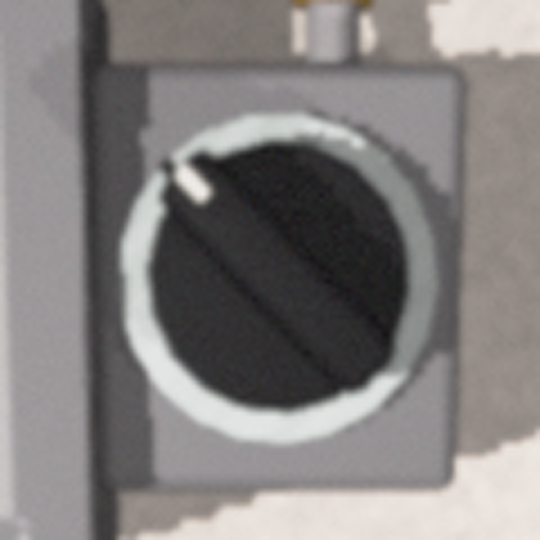

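The white mark at (195,183) and the black mark at (172,170) line up, so the clutch slip is 0. I'll centre over the bar and align with it.

Request:
arm_command(series=[[[0.0262,0.0004,0,0,0,0,0.1],[0.0262,0.0004,0,0,0,0,0.1],[0.0262,0.0004,0,0,0,0,0.1],[0,0,0,0,0,-0.1145,0.1],[0,0,0,0,0,-0.1145,0.1],[0,0,0,0,0,-0.1145,0.1],[0,0,0,0,0,-0.1145,0],[0,0,0,0,0,-0.1145,0],[0,0,0,0,0,-0.1145,0],[0,0,0,0,0,-0.1145,0],[0,0,0,0,0,0,0],[0,0,0,0,0,0,0]]])

```text
time_s: 34.97
tool_pos: [0.5694, -0.1739, 0.2545]
tcp_rot: [0.0, 0.932, 0.361, 0.0]
contact_force: [-0.2, 0.4, 0.1]
grip_width: 0.501
grip_force: 0.0
```

Request:
arm_command(series=[[[0,0,0,0,0,0,0],[0,0,0,0,0,0,0],[0,0,0,0,0,0,0]]])

```text
time_s: 35.22
tool_pos: [0.5694, -0.1746, 0.2543]
tcp_rot: [0.0, 0.932, 0.362, 0.0]
contact_force: [-0.3, 0.1, 0.6]
grip_width: 0.501
grip_force: 0.0
```

```bash
python3 - <<'E'
from h import *
p,q=pose(); T=q.as_matrix(); c=np.array([.5694,-.1736]); print(p.round(4),'yaw',np.arctan2(T[1,0],T[0,0]).round(3),(T.T@np.r_[c-p[:2],0])[:2].round(4),monitor.get_obs()['joint_positions'].round(3))
E
```

```text
[ 0.5694 -0.1746  0.2543] yaw 0.74 [ 0.0007 -0.0007] [-0.5    0.187  1.486  0.     1.468  0.33 ]
```

Request:
arm_command(series=[[[0.0005,-0.0005,0.03,0,0,0,0],[0,0,0.035,0,0,0,0],[0,0,0.035,0,0,0,0],[0,0,0.03,0,0,0,0],[0,0,0.025,0,0,0,0],[0,0,0.013,0,0,0,0],[0,0,0.01,0,0,0,0],[0,0,0,0,0,0,0],[0,0,0,0,0,0,0]]])

```text
time_s: 35.97
tool_pos: [0.5701, -0.1744, 0.0773]
tcp_rot: [0.001, 0.932, 0.362, 0.0]
contact_force: [0.4, 0.8, 0.6]
grip_width: 0.497
grip_force: 0.0
```

Request:
arm_command(series=[[[0,0,0,0,0,0,-1],[0,0,0,0,0,0,-1],[0,0,0,0,0,0,-1],[0,0,0,0,0,0,-1],[0,0,0,0,0,0,-1],[0,0,0,0,0,0,-1],[0,0,0,0,0,0,-1],[0,0,0,0,0,0,-1]]], grip_force=40)

```text
time_s: 36.63
tool_pos: [0.5696, -0.1741, 0.0768]
tcp_rot: [0.0, 0.932, 0.362, 0.0]
contact_force: [-1.8, -0.3, 4.4]
grip_width: 0.15
grip_force: 40.0
```

```bash
cat > tq.py <<'E'
from h import *
o=monitor.get_obs(); T=pose()[1].as_matrix(); print('tq',o['wrist_torque'].round(3),'F',o['contact_force'].round(1),'yaw',np.arctan2(T[1,0],T[0,0]).round(3),'q6',o['joint_positions'][5].round(3),o['effort'][5].round(3),o['tool_pos'].round(4))
E
python3 tq.py
```

```text
tq [ 0.144  0.2   -0.045] F [-1.8 -0.3  4.4] yaw 0.741 q6 0.33 0.003 [ 0.5696 -0.1741  0.0768]
```

Request:
arm_command(series=[[[0,0,0,0,0,0.05,-1],[0,0,0,0,0,0.05,-1],[0,0,0,0,0,0.05,-1],[0,0,0,0,0,0.05,-1],[0,0,0,0,0,0,-1]]])

```text
time_s: 37.05
tool_pos: [0.5696, -0.1741, 0.0768]
tcp_rot: [0.0, 0.964, 0.267, 0.0]
contact_force: [-2.0, 0.6, 5.4]
grip_width: 0.154
grip_force: 40.0
```

```bash
python3 tq.py
```

```text
tq [ 0.245  0.363 -0.009] F [-2.   0.6  5.4] yaw 0.54 q6 0.531 0.479 [ 0.5696 -0.1741  0.0768]
```

Request:
arm_command(series=[[[0,0,0,0,0,0.05,-1],[0,0,0,0,0,0.05,-1],[0,0,0,0,0,0.05,-1]]])

```text
time_s: 37.3
tool_pos: [0.5695, -0.174, 0.0768]
tcp_rot: [-0.0, 0.981, 0.194, 0.0]
contact_force: [-1.7, 2.3, 5.9]
grip_width: 0.15
grip_force: 40.0
```

```bash
python3 tq.py
```

```text
tq [0.307 0.37  0.04 ] F [-1.7  2.3  5.9] yaw 0.391 q6 0.681 -0.577 [ 0.5695 -0.174   0.0768]
```

Request:
arm_command(series=[[[0,0,0,0,0,0.05,-1],[0,0,0,0,0,0.05,-1],[0,0,0,0,0,0,-1]]])

```text
time_s: 37.55
tool_pos: [0.5695, -0.174, 0.0768]
tcp_rot: [-0.0, 0.989, 0.145, 0.0]
contact_force: [-3.0, 1.9, 5.4]
grip_width: 0.148
grip_force: 40.0
```

```bash
python3 tq.py
```

```text
tq [0.318 0.331 0.001] F [-3.   1.9  5.4] yaw 0.291 q6 0.781 0.418 [ 0.5695 -0.174   0.0768]
```

Request:
arm_command(series=[[[0,0,0,0,0,0.05,-1],[0,0,0,0,0,0.05,-1],[0,0,0,0,0,0,-1]]])

```text
time_s: 37.8
tool_pos: [0.5695, -0.1739, 0.0768]
tcp_rot: [-0.0, 0.995, 0.095, 0.0]
contact_force: [-2.7, 2.2, 5.3]
grip_width: 0.15
grip_force: 40.0
```

```bash
python3 tq.py
```

```text
tq [ 0.38   0.379 -0.06 ] F [-2.7  2.2  5.3] yaw 0.191 q6 0.881 0.414 [ 0.5695 -0.1739  0.0768]
```

Request:
arm_command(series=[[[0,0,0,0,0,0.05,-1],[0,0,0,0,0,0.05,-1],[0,0,0,0,0,0,-1]]])

```text
time_s: 38.05
tool_pos: [0.5695, -0.1739, 0.0768]
tcp_rot: [-0.0, 0.999, 0.045, 0.0]
contact_force: [-1.7, 2.9, 6.0]
grip_width: 0.148
grip_force: 40.0
```

```bash
python3 tq.py
```

```text
tq [ 0.324  0.42  -0.063] F [-1.7  2.9  6. ] yaw 0.091 q6 0.981 0.414 [ 0.5695 -0.1739  0.0768]
```

Request:
arm_command(series=[[[0,0,0,0,0,0.05,-1],[0,0,0,0,0,0.05,-1],[0,0,0,0,0,0,-1]]])

```text
time_s: 38.3
tool_pos: [0.5695, -0.1738, 0.0768]
tcp_rot: [-0.0, 1.0, -0.005, 0.0]
contact_force: [-2.0, 2.3, 5.8]
grip_width: 0.146
grip_force: 40.0
```

```bash
python3 tq.py
```

```text
tq [ 0.379  0.416 -0.045] F [-2.   2.3  5.8] yaw -0.009 q6 1.081 0.414 [ 0.5695 -0.1738  0.0768]
```

Request:
arm_command(series=[[[0,0,0,0,0,0.05,-1],[0,0,0,0,0,0.05,-1],[0,0,0,0,0,0,-1]]])

```text
time_s: 38.55
tool_pos: [0.5695, -0.1738, 0.0768]
tcp_rot: [-0.0, 0.999, -0.054, 0.0]
contact_force: [-1.4, 2.4, 6.5]
grip_width: 0.142
grip_force: 40.0
```

```bash
python3 tq.py
```

```text
tq [0.418 0.381 0.028] F [-1.4  2.4  6.5] yaw -0.109 q6 1.18 0.491 [ 0.5695 -0.1738  0.0768]
```

Request:
arm_command(series=[[[0,0,0,0,0,0.05,-1],[0,0,0,0,0,0.05,-1],[0,0,0,0,0,0,-1]]])

```text
time_s: 38.8
tool_pos: [0.5696, -0.1738, 0.0768]
tcp_rot: [-0.0, 0.995, -0.104, 0.0]
contact_force: [-2.1, 1.5, 5.9]
grip_width: 0.15
grip_force: 40.0
```

```bash
python3 tq.py
```

```text
tq [0.444 0.352 0.167] F [-2.1  1.5  5.9] yaw -0.209 q6 1.28 0.638 [ 0.5696 -0.1738  0.0768]
```

Request:
arm_command(series=[[[0,0,0,0,0,0.05,-1],[0,0,0,0,0,0.05,-1],[0,0,0,0,0,0,-1]]])

```text
time_s: 39.05
tool_pos: [0.5696, -0.1738, 0.0768]
tcp_rot: [-0.0, 0.988, -0.154, 0.0]
contact_force: [-2.1, 2.2, 5.9]
grip_width: 0.149
grip_force: 40.0
```

```bash
python3 tq.py
```

```text
tq [0.487 0.332 0.079] F [-2.1  2.2  5.9] yaw -0.309 q6 1.38 0.498 [ 0.5696 -0.1738  0.0768]
```

The torque rose to about 0.2 N m over baseline and then fell to about half, which is the first click. I'll let go, rise and check the marks.

Request:
arm_command(series=[[[0,0,0,0,0,0,0],[0,0,0,0,0,0,0],[0,0,0,0,0,0,0],[0,0,0,0,0,0,0],[0,0,0,0,0,0,0],[0,0,-0.02,0,0,0,0],[0,0,-0.04,0,0,0,0],[0,0,-0.04,0,0,0,0],[0,0,-0.04,0,0,0,0],[-0.02,0,-0.035,0,0,0,0],[-0.03,0,0,0,0,0,0],[-0.03,0,0,0,0,0,0]]])

```text
time_s: 40.05
tool_pos: [0.494, -0.1505, 0.2544]
tcp_rot: [0.001, 0.988, -0.154, 0.003]
contact_force: [0.7, -0.1, 0.4]
grip_width: 0.495
grip_force: 0.0
```

Request:
arm_command(series=[[[0,0,0,0,0,0,0],[0,0,0,0,0,0,0],[0,0,0,0,0,0,0]]])

```text
time_s: 40.3
tool_pos: [0.4937, -0.1501, 0.2515]
tcp_rot: [0.0, 0.988, -0.154, 0.0]
contact_force: [0.4, -0.8, -0.6]
grip_width: 0.5
grip_force: 0.0
```

```bash
python3 cap.py cap3
```

```text
tcp [ 0.4937 -0.1501  0.2515] bar [ 0.5692 -0.1736] [13.7 52.7] yaw -0.314 collar circ [ 0.5719 -0.166 ] 41.510748291015624 white 55 [ 0.5793 -0.1768]
white ang -0.306 turn z 0.005 now tool xy [ 0.0791 -0.0006]
[(np.float64(-3.1), 225), (np.float64(-3.0), 225), (np.float64(-2.9), 225), (np.float64(-2.8), 225), (np.float64(-2.7), 225), (np.float64(-2.6), 223), (np.float64(-2.5), 219), (np.float64(-2.4), 220), (np.float64(-2.3), 219), (np.float64(-2.2), 204), (np.float64(-2.1), 174), (np.float64(-2.0), 143), (np.float64(-1.9), 142), (np.float64(-1.8), 141), (np.float64(-1.7), 141), (np.float64(-1.6), 139), (np.float64(-1.5), 143), (np.float64(-1.4), 144), (np.float64(-1.3), 143), (np.float64(-1.2), 139), (np.float64(-1.1), 141), (np.float64(-1.0), 141), (np.float64(-0.9), 141), (np.float64(-0.8), 139), (np.float64(-0.7), 142), (np.float64(-0.6), 140), (np.float64(-0.5), 124), (np.float64(-0.4), 148), (np.float64(-0.3), 210), (np.float64(-0.2), 161), (np.float64(-0.1), 69), (np.float64(0.0), 177), (np.float64(0.1), 209), (np.float64(0.2), 209), (np.float64(0.3), 211), (np.float64(0.4), 214), (np.float64(0.5), 212), (np.float64(0.6), 210), (np.float64(0.7), 206), (np.float64(0.8), 211), (np.float64(0.9), 213), (np.float64(1.0), 212), (np.float64(1.1), 212), (np.float64(1.2), 216), (np.float64(1.3), 216), (np.float64(1.4), 212), (np.float64(1.5), 204), (np.float64(1.6), 208), (np.float64(1.7), 213), (np.float64(1.8), 216), (np.float64(1.9), 220), (np.float64(2.0), 228), (np.float64(2.1), 228), (np.float64(2.2), 228), (np.float64(2.3), 225), (np.float64(2.4), 225), (np.float64(2.5), 227), (np.float64(2.6), 227), (np.float64(2.7), 224), (np.float64(2.8), 224), (np.float64(2.9), 224), (np.float64(3.0), 223), (np.float64(3.1), 225)]
```

View pics/cap3.png

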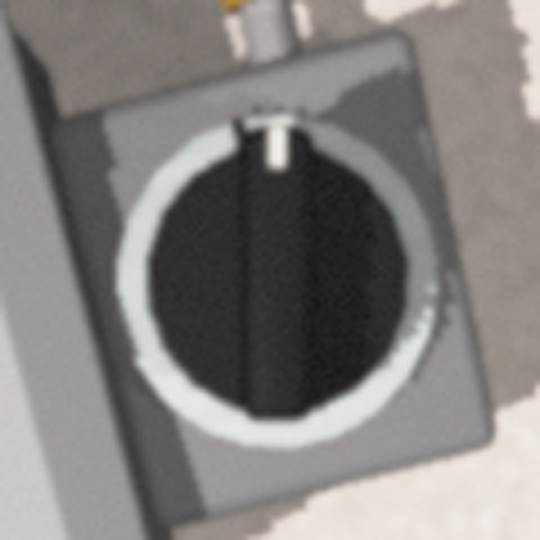

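The white mark is at (277,150) and the black at (240,130), so the visible slip is about 0.2 rad. That may be short of the 0.30 click, so I'll measure it more finely.

```bash
cat > slip.py <<'E'
from h import *
c=np.array([.5692,-.1736])
for k in range(2):
    im,d,P=snap('wrist'); X=dep(P,d); g=im.mean(-1); z=X[...,2]
    th=np.arctan2(X[...,1]-c[1],X[...,0]-c[0]); r_=np.hypot(X[...,0]-c[0],X[...,1]-c[1])
    for lo,hi in ((.0275,.0300),(.0300,.0325),(.0325,.0345)):
        m=(d>0)&(r_>lo)&(r_<hi)&(z>.05)&(z<.08)&(abs(th+.15)<.45)
        print(lo,[(round(a,2),int(np.min(g[m&(abs(th-a)<.02)])),int(np.median(g[m&(abs(th-a)<.02)])),(np.median(z[m&(abs(th-a)<.02)])*1e3).round(0)) for a in np.arange(-.5,.25,.04) if (m&(abs(th-a)<.02)).any()])
        w=np.clip(150-g,0,None)*(m&(th>-.24)&(th<.06)); print('   centroid',(w*th).sum()/w.sum())
E
python3 slip.py
```

```text
0.0275 [(np.float64(-0.02), 116, 125, np.float64(58.0)), (np.float64(0.02), 162, 175, np.float64(58.0)), (np.float64(0.06), 139, 163, np.float64(58.0)), (np.float64(0.1), 172, 202, np.float64(58.0)), (np.float64(0.14), 149, 191, np.float64(58.0)), (np.float64(0.18), 184, 194, np.float64(57.0)), (np.float64(0.22), 173, 191, np.float64(59.0))]
   centroid -0.012894326610259863
0.03 [(np.float64(-0.5), 94, 117, np.float64(59.0)), (np.float64(-0.46), 120, 121, np.float64(58.0)), (np.float64(-0.42), 132, 132, np.float64(58.0)), (np.float64(-0.38), 159, 181, np.float64(58.0)), (np.float64(-0.34), 225, 225, np.float64(58.0)), (np.float64(-0.3), 228, 228, np.float64(58.0)), (np.float64(-0.26), 194, 206, np.float64(58.0)), (np.float64(-0.22), 173, 173, np.float64(58.0)), (np.float64(-0.18), 166, 167, np.float64(58.0)), (np.float64(-0.14), 155, 155, np.float64(60.0)), (np.float64(-0.1), 89, 89, np.float64(58.0)), (np.float64(-0.06), 62, 66, np.float64(59.0)), (np.float64(-0.02), 111, 140, np.float64(59.0)), (np.float64(0.02), 183, 203, np.float64(59.0)), (np.float64(0.06), 206, 208, np.float64
[... 2784 characters left out ...]
oat64(-0.3), 188, 204, np.float64(57.0)), (np.float64(-0.26), 184, 209, np.float64(58.0)), (np.float64(-0.22), 203, 203, np.float64(59.0)), (np.float64(-0.18), 192, 194, np.float64(58.0)), (np.float64(-0.14), 178, 178, np.float64(58.0)), (np.float64(-0.1), 90, 115, np.float64(58.0)), (np.float64(-0.06), 76, 86, np.float64(59.0)), (np.float64(-0.02), 119, 127, np.float64(58.0)), (np.float64(0.02), 175, 195, np.float64(58.0)), (np.float64(0.06), 197, 197, np.float64(59.0)), (np.float64(0.1), 182, 192, np.float64(59.0)), (np.float64(0.14), 180, 194, np.float64(58.0)), (np.float64(0.18), 194, 200, np.float64(58.0)), (np.float64(0.22), 177, 202, np.float64(57.0))]
   centroid -0.06237578193590676
```

The black mark is at -0.064 and the bar at -0.314, giving a slip of about 0.25 rad, just short of 0.30. I'll regrip and turn a little more, reading the torque as I go.

Request:
arm_command(series=[[[0.0265,-0.0006,0,0,0,0,0],[0.0265,0,0,0,0,0,0],[0.0261,0,0,0,0,0.005,0],[0,0,0.03,0,0,0,0],[0,0,0.035,0,0,0,0],[0,0,0.035,0,0,0,0],[0,0,0.03,0,0,0,0],[0,0,0.025,0,0,0,0],[0,0,0.012,0,0,0,0],[0,0,0.0075,0,0,0,0],[0,0,0,0,0,0,0],[0,0,0,0,0,0,0]]])

```text
time_s: 41.45
tool_pos: [0.5698, -0.1738, 0.078]
tcp_rot: [0.0, 0.988, -0.156, 0.001]
contact_force: [0.6, -0.2, 0.1]
grip_width: 0.503
grip_force: 0.0
```

Request:
arm_command(series=[[[0,0,0,0,0,0,-1],[0,0,0,0,0,0,-1],[0,0,0,0,0,0,-1],[0,0,0,0,0,0,-1],[0,0,0,0,0,0,-1],[0,0,0,0,0,0,-1],[0,0,0,0,0,0,-1]]], grip_force=40)

```text
time_s: 42.03
tool_pos: [0.5689, -0.1734, 0.0773]
tcp_rot: [0.0, 0.988, -0.156, 0.0]
contact_force: [-0.5, -0.3, 2.5]
grip_width: 0.146
grip_force: 40.0
```

```bash
python3 tq.py
```

```text
tq [0.048 0.092 0.082] F [-0.5 -0.3  2.5] yaw -0.314 q6 1.386 0.086 [ 0.5689 -0.1734  0.0773]
```

Request:
arm_command(series=[[[0,0,0,0,0,0.02,-1],[0,0,0,0,0,0.02,-1]]])

```text
time_s: 42.2
tool_pos: [0.569, -0.1734, 0.0773]
tcp_rot: [0.0, 0.984, -0.177, 0.0]
contact_force: [-0.3, -0.0, 3.1]
grip_width: 0.149
grip_force: 40.0
```

```bash
python3 tq.py
```

```text
tq [0.049 0.201 0.111] F [-0.3 -0.   3.1] yaw -0.356 q6 1.428 -0.218 [ 0.569  -0.1734  0.0773]
```

Request:
arm_command(series=[[[0,0,0,0,0,0.02,-1],[0,0,0,0,0,0.02,-1]]])

```text
time_s: 42.37
tool_pos: [0.569, -0.1733, 0.0772]
tcp_rot: [0.0, 0.981, -0.197, 0.0]
contact_force: [-0.3, 0.3, 4.5]
grip_width: 0.15
grip_force: 40.0
```

```bash
python3 tq.py
```

```text
tq [0.079 0.205 0.207] F [-0.3  0.3  4.5] yaw -0.396 q6 1.468 -0.035 [ 0.569  -0.1733  0.0772]
```

Request:
arm_command(series=[[[0,0,0,0,0,0.02,-1],[0,0,0,0,0,0,-1]]])

```text
time_s: 42.53
tool_pos: [0.569, -0.1734, 0.0773]
tcp_rot: [0.0, 0.978, -0.206, 0.0]
contact_force: [-1.4, -0.2, 5.9]
grip_width: 0.146
grip_force: 40.0
```

```bash
python3 tq.py
```

```text
tq [ 0.048  0.224 -0.032] F [-1.4 -0.2  5.9] yaw -0.416 q6 1.488 0.161 [ 0.569  -0.1734  0.0773]
```

Request:
arm_command(series=[[[0,0,0,0,0,0.02,-1],[0,0,0,0,0,0,-1]]])

```text
time_s: 42.7
tool_pos: [0.569, -0.1734, 0.0773]
tcp_rot: [0.0, 0.976, -0.216, 0.0]
contact_force: [-0.1, 0.3, 6.0]
grip_width: 0.145
grip_force: 40.0
```

```bash
python3 tq.py
```

```text
tq [0.13  0.156 0.071] F [-0.1  0.3  6. ] yaw -0.436 q6 1.508 0.232 [ 0.569  -0.1734  0.0773]
```

Request:
arm_command(series=[[[0,0,0,0,0,0.02,-1],[0,0,0,0,0,0,-1]]])

```text
time_s: 42.87
tool_pos: [0.569, -0.1734, 0.0772]
tcp_rot: [0.0, 0.974, -0.226, 0.0]
contact_force: [-0.5, -0.0, 4.1]
grip_width: 0.152
grip_force: 40.0
```

```bash
python3 tq.py
```

```text
tq [ 0.008  0.046 -0.022] F [-0.5 -0.   4.1] yaw -0.455 q6 1.527 0.153 [ 0.569  -0.1734  0.0772]
```

The torque fell from 0.21 to about 0 near yaw -0.41, which is the first click, with slip now about 0.37. I'll let go, retreat and check.

Request:
arm_command(series=[[[0,0,0,0,0,0,0],[0,0,0,0,0,0,0],[0,0,0,0,0,0,0],[0,0,0,0,0,0,0],[0,0,0,0,0,0,0],[0,0,-0.02,0,0,0,0],[0,0,-0.04,0,0,0,0],[0,0,-0.04,0,0,0,0],[0,0,-0.04,0,0,0,0],[-0.02,0,-0.035,0,0,0,0],[-0.03,0,0,0,0,0,0],[-0.03,0,0,0,0,0,0]]])

```text
time_s: 43.87
tool_pos: [0.4976, -0.1387, 0.2548]
tcp_rot: [0.001, 0.974, -0.225, 0.003]
contact_force: [0.6, 1.1, -0.5]
grip_width: 0.501
grip_force: 0.0
```

Request:
arm_command(series=[[[0,0,0,0,0,0,0],[0,0,0,0,0,0,0],[0,0,0,0,0,0,0]]])

```text
time_s: 44.12
tool_pos: [0.4972, -0.1384, 0.2518]
tcp_rot: [0.0, 0.974, -0.225, 0.0]
contact_force: [0.1, 0.8, 0.8]
grip_width: 0.498
grip_force: 0.0
```

```bash
python3 cap.py | head -2; python3 slip.py | grep -A0 centroid | head -3; python3 - <<'E'
from h import *
im,d,P=snap('wrist'); X=dep(P,d); a=(X[...,:2]-O)@XC*1e3; b=(X[...,:2]-O)@YC*1e3; z=X[...,2]*1e3
m=(d>0)&(b<-80)&(b>-145)&(abs(a)<50)&(z>50)&(z<110); print('lid',m.sum(),np.polyfit(a[m],z[m],1).round(4) if m.any() else '')
m=(d>0)&(abs(b)<12)&(a>-124)&(a<-85)&(z>60)&(z<130); print('paddle',m.sum(),np.median(z[m]) if m.any() else '')
E
```

```text
tcp [ 0.4972 -0.1384  0.2518] bar [ 0.5694 -0.1736] [13.1 53.5] yaw -0.456 collar circ [ 0.5729 -0.1658] 41.745669555664065 white 60 [ 0.5793 -0.1782]
white ang -0.438 turn z 0.002 now tool xy [ 0.0803 -0.0001]
   centroid -0.09011974310482308
--
   centroid -0.06520266892286487
lid 7517 [3.0000e-04 6.9265e+01]
paddle 310 85.19888060453351
```

```bash
python3 -c "
from station import workorder
print(workorder.finish_job())"
```

```text
the job is handed in; nothing more can be done
None
```

The job is handed in at about 44 s of robot time: the three small flasks I found lie flat in the chamber, the lid is shut with the paddle flush (I took the latch as caught and did not tug it), and the purge cap was turned past its first click (slip about 0.37 rad) and released. I let go of the cap once at about 0.25 rad to check the marks, then regripped it.

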